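# Close up the board transport case

## Robot

A 7-joint arm with a two-finger parallel gripper is mounted at the origin on a cart in front of the work surface, level with it; the furniture and walls round the work are solid. World frame = base frame: x ahead of the robot, y to its left, z up, the work surface at z = 0. Lengths are in m, angles in rad, forces in N, time in s.
With the tool pointing down it reaches from about 0.425 to 1.025 m from the base axis. Payload 9.4 kg.
Tool frame: the origin (TCP) lies midway between the tips of the shut fingers; the grasp point (between the pads) lies 19 mm behind it; z points along the fingers, y is the direction in which the jaws open and shut (so a half turn about z gives the same grasp; the last joint's range is limited). The gripper opens to 93 mm and grips with 3 to 60 N. Pads are 15 mm wide; open, the fingers measure 128 mm over their backs; the gripper's body (75 mm by 188 mm) begins 65 mm behind the grasp point.
Start: joints at [-1.318, 0.599, -0.003, 1.599, 0.002, 0.943, -0.08], TCP at [0.235, 0.686, 0.181] pointing down, gripper open.
Joint ranges: [-2.57, 2.57], [-0.35, 1.97], [-1.29, 1.29], [0.11, 2.56], [-1.05, 4.19], [0.11, 1.86], [-2.63, 2.63]. Speed limits (rad/s): [2.22, 2.22, 3.01, 3.01, 3.14, 3.14, 3.14].

## Interface

Orientations are given as a unit quaternion [x, y, z, w].
In Python, from bench import bot gives the robot as it stands.
- The arm moves only by the shell command python3 -m crank 'ROWS' [OPENING] [FORCE]. ROWS is JSON, a list of rows, each a list of 2 entries, a list of its own where there are three numbers: the shift along the tool's x, y, z in m, then the turn about the tool's z in rad. In form: [[[x, y, z], turn], ...]. A call has 1 to 10 rows; each row shifts and turns the commanded pose from where the row before left it, along the tool's axes as they then stand; what a row does not reach is not made up. A row lasts 1/12 s, in which the tool goes at most 41.7 mm and 7.16 degrees, less where a joint would pass 70% of its speed; a pose out of reach is approached as far as the arm can. A call is refused whole if a number of a shift passes 0.0417 or a number of a turn 0.125, either way. A call with a gripper value outside its range is refused whole. OPENING is the closure, from -1 (fully open) to 1 (shut), set as the call begins (- or left out, the last holds). The fingers move at their own pace and stop on an object; FORCE is the grip in N (left out, the last holds). Time passes only in rows, so rows that do not move let the fingers close. It gives the time, the measured TCP pose, the force and the opening at its end, in the units of the state.
- bot.sense(): the state, without advancing time (a new reading comes with each control period).
- bot.read_camera(name): name is "scene" or "top"; returns a dict with "img" (480x640x3 uint8, red, green, blue), "camera_matrix" (3x3 intrinsics, pixels), "extrinsics" (4x4, takes a point from camera to world coordinates). Camera axes: x right, y up, looking along -z (the intrinsics and any distortion apply to the point x, -y, -z); pixel columns grow to the right and rows downward; lengths in m; the calibration is good to about 2 mm. A picture is of the moment at which its call begins. There is no depth.
- bot.sign_off(): hands the job in, once; it reports no verdict.
The state is a dict: "clock": time; "joint_pos": joint angles; "qvel": joint speeds; "joint_efforts": joint torques, N m; "tool_pos": TCP position; "ee_rot": TCP orientation; "contact_force": force on the tool from outside, world axes, zero at the start; "wrist_torque": the same for the moment, N m; "width": finger opening in m.
Only numpy, scipy, OpenCV 4.12 (cv2) and the standard library are available. Lean on these libraries where they do the work, as an engineer would, in place of code of your own. Each camera call takes 0.05 s, during which the arm holds its last target.

## Task

Close up the grey transport case: push the upright orange hold-down flap all the way down over the circuit board first, then swing the blue hinged cover over it and press it fully shut. Pick nothing up: the board stays lying in its place in the case, and the things lying about on the bench stay where they are.

Things in the scene. Friction and masses are not known exactly. Their poses are not given: they have to be found in the camera images.
- case: Open grey plastic transport case, standing fixed on the bench: 150 mm along its own x, 190 mm along its own y, 45 mm high, walls 5 mm. Origin at the centre of its underside, z up; +x points to the cover's hinge side, roughly away from the robot (turned up to 0.4 rad either way), +y to the flap's hinge side (the left wall). Inner floor 8 mm above the bench.
- flap (a joint): Hinge of the orange flap (black pad on its board side): plate 80 mm wide (case x, centred at -28 mm), 98 mm from hinge to free edge, 4 mm thick. Hinge line along case x just inside the left wall, at case (y, z) = (82, 31) mm. 0 = folded flat toward case -y, over the board, below the rim; starts upright (1.5 to 1.7; stop at 1.75). Stays at any angle; moves with about 0.5 N at its free edge.
- flap_edge (a point): Middle of the orange flap's free edge, on the face that looks up when folded (and to case +y, outward, when upright). When upright it is about 130 mm above the bench.
- flap_hinge (a point): Middle of the flap's hinge line (case x, y, z = -28, 82, 31 mm).
- cover (a joint): Hinge of the blue cover (lined black inside): plate 190 mm wide (case y), 160 mm from hinge to free edge, 6 mm thick. Hinge line along case y over the far wall, at case (x, z) = (78, 46) mm. 0 = shut, flat on the rim toward case -x, top at 52 mm; 1.57 = upright; starts open, 1.35 to 1.6. Stays at any angle, does not fall shut; moves with 1 to 2 N at its free edge. A standing flap blocks it.
- cover_edge (a point): Middle of the blue cover's free edge, on its outer face (top face when shut; the face away from the robot when open). About 205 mm above the bench when upright.
- cover_hinge (a point): Middle of the cover's hinge line (case x, y, z = 78, 0, 46 mm).
- board: Green circuit board, 118 x 78 x 14 mm, loose, lying flat on the case's floor under where the flap folds; origin at the centre of its underside. Stays where it is.
- red_driver: Screwdriver with red handle, 150 x 18 x 17 mm, loose on the bench close to the case's right (-y) side; origin at the centre of its underside. Leave it alone.
- tweezers: Light metal tweezers, 127 x 16 x 9 mm, loose on the bench close to the case's left (+y) side; origin at the centre of the underside. Leave alone.
- cutters: Side cutters with orange-red handles, 106 x 52 x 12 mm, loose on the bench to the right; origin at the centre of the underside. Leave alone.
- pc_mouse: Black computer mouse, 114 x 57 x 38 mm, loose on the bench to the left; origin at the centre of its underside. Leave alone.
- black_tape: Roll of black tape, 66 mm diameter, 19 mm high, loose on the bench to the left; origin at the centre of its underside. Leave alone.
Mind the look-alikes: they are no part of the job. Of the things that look like the board, the smaller one is meant.

How it is judged:
On the way, in this order (a step that is already met when the one before it is completed fails the run):
1. the orange flap is folded down flat while the cover is still open (value of joint flap below 0.1 rad and value of joint cover above 1 rad), for 0.2 s.
2. the blue cover is shut over the folded flap (value of joint flap below 0.1 rad and value of joint cover below 0.05 rad), for 0.2 s.
At the end, for the whole second after the job is handed in: Flap folded down (joint under 0.10 rad, about 10 mm at its free edge), cover shut over it and at rest (joint under 0.05 rad, about 8 mm at its edge); board lying in the case; board, screwdriver, tweezers, cutters, mouse and tape all within 20 mm of where they lay (all of step 2 and velocity of joint cover between -0.05 and 0.05 rad/s and linear speed of board below 0.03 m/s and z of board in the frame of case between 0 and 0.02 m and distance of each of board, red_driver, tweezers, cutters, pc_mouse, black_tape from where it was at the start of the episode below 0.02 m); the robot touches nothing.
It fails at once if the cover is swung over the flap before the flap is folded down (value of joint cover below 0.9 rad and value of joint flap above 0.15 rad).
It fails at once if the board is lifted or carried (more than 20 mm off its place) (z of board in the frame of case above 0.025 m or distance of board from where it was at the start of the episode above 0.02 m).
It fails at once if a bystander is lifted or shifted by more than 20 mm (distance of any of red_driver, tweezers, cutters, pc_mouse, black_tape from where it was at the start of the episode above 0.02 m).
It also fails if it takes over 48 s, if anything falls off the work surface, if the arm or the gripper's body presses on something with over 40 N, if the wrist force passes 120 N, or if a joint passes its speed limit or range.

## Working session

There is one attempt and no reset: what is moved stays moved. The work goes in short steps, Python scripts to look and compute and a shell command to move; the robot and the scene stay as the last step left them, time stands still between calls to the robot, and variables do not carry over. Pictures are saved under pics/ and viewed, and the job is handed in when it is done.

```bash
mkdir -p pics; ls; python3 - <<'E'
from bench import bot
import cv2,numpy as np
for n in("scene","top"):
    c=bot.read_camera(n); cv2.imwrite(f"pics/{n}0.png",c["img"][:,:,::-1]); print(n,c["camera_matrix"],np.round(c["extrinsics"],3),[k for k in c])
print(bot.sense())
E
```

```text
pics
scene [[442.6790641    0.         315.40015849]
 [  0.         442.6790641  244.75497905]
 [  0.           0.           1.        ]] [[-0.843 -0.476  0.252  0.819]
 [ 0.539 -0.75   0.383  0.544]
 [ 0.006  0.458  0.889  1.143]
 [ 0.     0.     0.     1.   ]] ['img', 'camera_matrix', 'extrinsics']
top [[439.02982694   0.         325.43162624]
 [  0.         439.02982694 237.92961742]
 [  0.           0.           1.        ]] [[ 0.023  0.995 -0.096  0.397]
 [-1.     0.023  0.008  0.062]
 [ 0.01   0.095  0.995  1.115]
 [ 0.     0.     0.     1.   ]] ['img', 'camera_matrix', 'extrinsics']
{'clock': 0.1, 'joint_pos': array([-1.31768624,  0.60004902, -0.00256563,  1.60006409,  0.00181675,
        0.94291499, -0.07981569]), 'qvel': array([ 0.00079196, -0.001046  , -0.00141041, -0.00087249, -0.00038435,
       -0.00278653,  0.00032688]), 'joint_efforts': array([ 4.69753984e-03, -7.66552305e+01,  1.50214680e+00, -2.52936512e+01,
       -5.22782444e-02,  1.36374560e-02,  7.16314867e-05]), 'tool_pos': array([0.23464723, 0.6854425 , 0.18013816]), 'ee_rot': array([ 1.64123575e-01,  9.86439526e-01, -7.14828480e-04, -5.09362081e-05]), 'contact_force': array([-0.24298247, -0.56543146, -0.29068753]), 'wrist_torque': array([ 0.03141093, -0.00039389, -0.02140975]), 'width': 0.0927293017549665}
```

View pics/scene0.png

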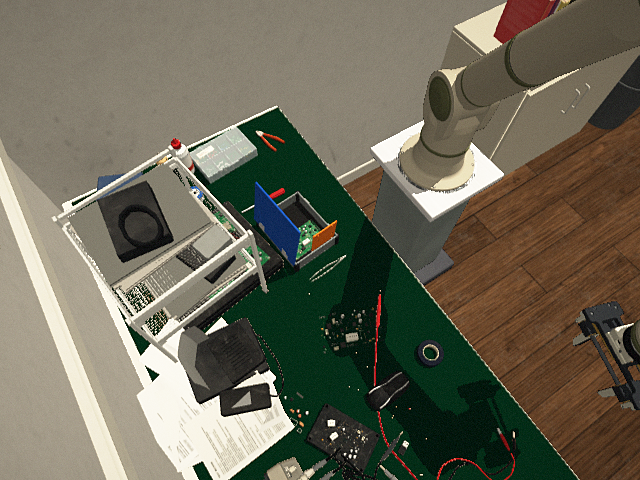

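View pics/top0.png

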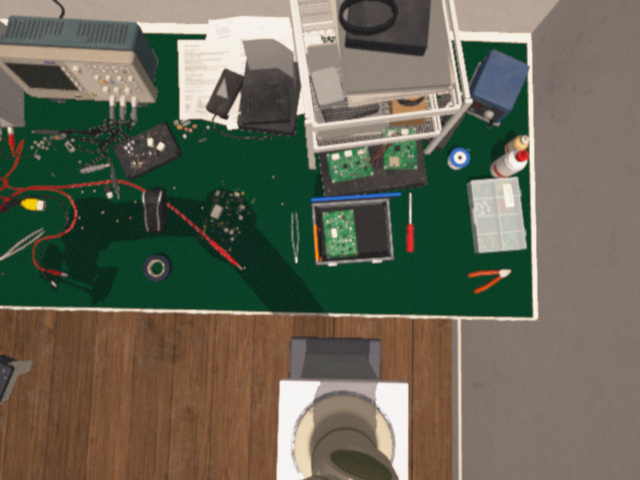

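Scene: case around (353,231) in top view, flap (orange) at its left (316,243), cover (blue) at (355,198), shelf frame right behind; tweezers (295,237), driver (410,225). Zooming in for measurement.

```bash
cat > h.py <<'E'
import numpy as np,cv2
def ray(c,uv):
    K=c["camera_matrix"];E=c["extrinsics"]
    d=np.array([(uv[0]-K[0,2])/K[0,0],-(uv[1]-K[1,2])/K[1,1],-1.])
    return E[:3,3],E[:3,:3]@d
def onz(c,uv,z):
    o,d=ray(c,uv); return o+d*(z-o[2])/d[2]
def two(c1,u1,c2,u2):
    o1,d1=ray(c1,u1);o2,d2=ray(c2,u2)
    A=np.stack([d1,-d2],1); t=np.linalg.lstsq(A,o2-o1,rcond=None)[0]
    a=o1+d1*t[0];b=o2+d2*t[1]; return (a+b)/2,np.linalg.norm(a-b)
def proj(c,p):
    E=c["extrinsics"];K=c["camera_matrix"];q=E[:3,:3].T@(np.asarray(p)-E[:3,3])
    return np.array([K[0,0]*q[0]/-q[2]+K[0,2],K[1,1]*-q[1]/-q[2]+K[1,2]])
def crop(c,x0,y0,x1,y1,f,name):
    im=c["img"][y0:y1,x0:x1,::-1]; cv2.imwrite(name,cv2.resize(im,None,fx=f,fy=f,interpolation=cv2.INTER_CUBIC))
E
python3 - <<'E'
from bench import bot; from h import *
t=bot.read_camera("top");s=bot.read_camera("scene")
crop(t,280,120,440,280,5 if 0 else 3.75,"pics/tc.png"); crop(s,220,160,380,280,5,"pics/sc.png")
for n,c in(("top",t),("scene",s)):
    h=cv2.cvtColor(c["img"],cv2.COLOR_RGB2HSV)
    for nm,lo,hi in(("blue",(105,150,60),(125,255,255)),("orange",(8,170,100),(18,255,255))):
        m=cv2.inRange(h,lo,hi)
        cs,_=cv2.findContours(m,0,2)
        for k in sorted(cs,key=cv2.contourArea)[-3:]:
            print(n,nm,cv2.contourArea(k),cv2.approxPolyDP(k,1.5,True)[:,0].tolist())
E
```

```text
top blue 231.0 [[400, 193], [370, 193], [357, 196], [312, 198], [311, 200], [399, 195]]
top blue 268.5 [[453, 149], [450, 153], [452, 162], [456, 165], [464, 166], [469, 160], [468, 153], [462, 148]]
top orange 55.0 [[497, 273], [492, 272], [490, 274], [491, 270], [469, 273], [468, 275], [477, 275], [475, 273], [478, 271], [480, 272], [479, 274], [485, 274], [486, 272], [488, 274]]
top orange 79.0 [[314, 225], [315, 256], [319, 260], [317, 227]]
top orange 98.5 [[500, 278], [496, 277], [486, 285], [475, 289], [474, 292], [485, 289]]
scene blue 4.0 [[191, 187], [198, 189], [195, 186]]
scene blue 8.5 [[200, 192], [199, 198], [202, 193]]
scene blue 1611.5 [[255, 182], [254, 218], [265, 226], [264, 230], [281, 250], [282, 247], [285, 250], [288, 259], [293, 265], [300, 233]]
scene orange 0.5 [[321, 328]]
scene orange 0.5 [[436, 301], [438, 303]]
scene orange 289.5 [[336, 220], [328, 227], [319, 231], [318, 234], [313, 235], [311, 250], [333, 235]]
```

View pics/tc.png

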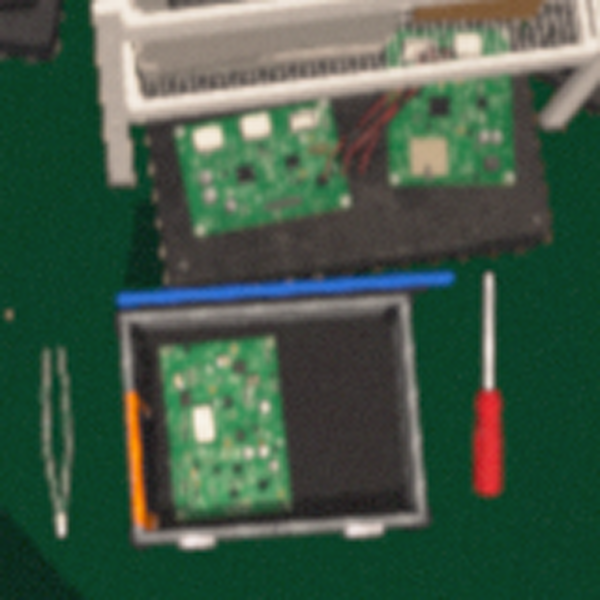

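View pics/sc.png

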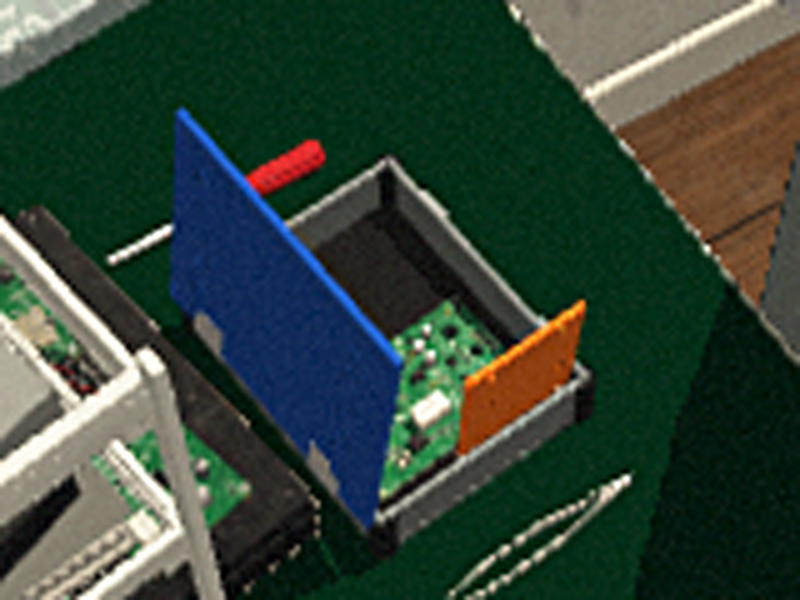

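```bash
python3 - <<'E'
from bench import bot; from h import *
t=bot.read_camera("top");s=bot.read_camera("scene")
P={n:onz(t,u,.045) for n,u in dict(nl=(316.5,264),nr=(393.6,258.7),fr=(388.8,199.5),fl=(312.3,202.7)).items()}
for k in P: print(k,P[k].round(4))
print("scene rim nr nl",onz(s,(297.6,192),.045).round(4),onz(s,(337.6,236),.045).round(4))
print("len",[np.linalg.norm(P[a]-P[b]).round(4) for a,b in("nl nr","fl fr","nl fl","nr fr") for a,b in [ (a,b)]] if 0 else [np.linalg.norm(P[a]-P[b]).round(4) for a,b in(("nl","nr"),("fl","fr"),("nl","fl"),("nr","fr"))])
print("cover R",two(t,(401.3,194.1),s,(256,182)),"L",two(t,(311.5,199.7),s,(300,232.4)))
print("flap near",two(t,(316,259),s,(336.6,220.4)),"far",two(t,(314.3,225),s,(313,236.4)))
c=np.mean(list(P.values()),0); yv=P["nl"]-P["nr"]+P["fl"]-P["fr"]; yv/=np.linalg.norm(yv)
xv=P["fl"]-P["nl"]+P["fr"]-P["nr"]; xv/=np.linalg.norm(xv)
print(c,"yaw from y",np.arctan2(-yv[0],yv[1]),"from x",np.arctan2(xv[1],xv[0]))
# tweezers, shelf
print("tweezers",onz(t,(298,262),0.005),onz(t,(293,213),.005))
E
```

```text
nl [0.4358 0.0743 0.045 ]
nr [ 0.453  -0.1136  0.045 ]
fr [ 0.5992 -0.1005  0.045 ]
fl [0.5866 0.0883 0.045 ]
scene rim nr nl [ 0.4579 -0.1065  0.045 ] [0.4405 0.0807 0.045 ]
len [np.float64(0.1886), np.float64(0.1893), np.float64(0.1514), np.float64(0.1467)]
cover R (array([ 0.5826252 , -0.10372658,  0.19367823]), np.float64(0.002218097992225404)) L (array([0.56544199, 0.08701157, 0.19739011]), np.float64(0.001564250843602579))
flap near (array([0.44430565, 0.0746144 , 0.12643596]), np.float64(0.0005132462163671076)) far (array([0.52197417, 0.08026626, 0.1226852 ]), np.float64(0.001018068475868325))
[ 0.51866541 -0.01286685  0.045     ] yaw from y 0.07901278452291202 from x 0.09089309662422665
tweezers [0.44123202 0.12156048 0.005     ] [0.56586809 0.13786817 0.005     ]
```

```bash
python3 - <<'E'
from bench import bot; from h import *
t=bot.read_camera("top");s=bot.read_camera("scene")
crop(t,280,0,480,200,3,"pics/tc2.png"); crop(s,40,130,300,330,3,"pics/sc2.png")
print(onz(s,(265,290),0),onz(t,(312,167),0))
E
```

```text
[6.88478112e-01 9.49017250e-02 2.22044605e-16] [0.68814485 0.09258417 0.        ]
```

View pics/tc2.png

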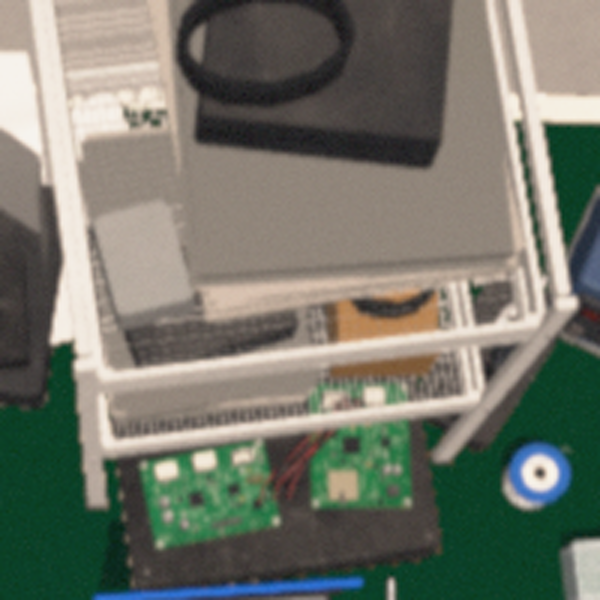

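View pics/sc2.png

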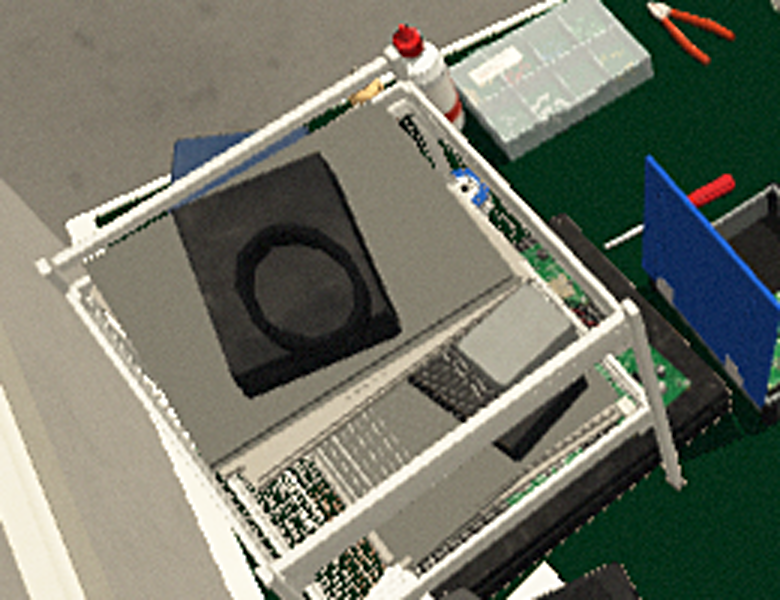

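Geometry holds together: case centre ≈ (0.521,-0.010), yaw ≈ 0.085, sizes 189×150 recovered; flap ≈ 1.65, cover ≈ 1.41; shelf front ≈ 100 mm behind the cover. Start moving: shut fingers, turn so jaw axis lies along case y.

```bash
cat >> h.py <<'E'
from scipy.spatial.transform import Rotation as Ro
C=np.array([.521,-.010]);Y=.085
def w(x,y,z): 
    c,s=np.cos(Y),np.sin(Y); return np.array([C[0]+c*x-s*y,C[1]+s*x+c*y,z])
def st(bot,tgt=None):
    b=bot.sense();R=Ro.from_quat(b["ee_rot"]).as_matrix();p=np.array(b["tool_pos"])
    c,s=np.cos(Y),np.sin(Y);d=p[:2]-C
    print("t",round(b["clock"],2),"tcp",p.round(4),"case",np.round([c*d[0]+s*d[1],-s*d[0]+c*d[1],p[2]],4),"F",np.round(b["contact_force"],1),"j",np.round(b["joint_pos"],2))
    ty=R[:,1];want=np.pi/2+Y;e=(want-np.arctan2(ty[1],ty[0]));e=(e+np.pi)%(2*np.pi)-np.pi
    print("turn about tool z needed",round(-e,3),"tool z",R[:,2].round(3))
    if tgt is not None: print("tool shift",(R.T@(w(*tgt)-p)).round(4))
E
python3 -m crank '[[[0,0,-0.01],-0.104],[[0,0,-0.01],-0.104],[[0,0,-0.01],-0.104],[[0,0,-0.01],-0.104]]' 1 20
python3 -c "
from bench import bot;from h import *
st(bot,(-.028,.145,.21))"
```

```text
clock: 0.73
tool_pos: [0.2347, 0.6859, 0.2213]
ee_rot: [-0.046, 0.999, -0.0, 0.0]
contact_force: [0.3, 0.6, -0.7]
width: 0.071
t 0.73 tcp [0.2347 0.6859 0.2213] case [-0.2261  0.7176  0.2213] F [ 0.3  0.6 -0.7] j [-1.25  0.57 -0.12  1.55  0.07  1.03  0.28]
turn about tool z needed 0.006 tool z [ 0. -0. -1.]
tool shift [-0.1945 -0.5739  0.0115]
```

```bash
python3 -m crank '[[[-0.013,-0.038,0],0],[[-0.013,-0.038,0],0],[[-0.013,-0.038,0],0],[[-0.013,-0.038,0],0],[[-0.013,-0.038,0],0],[[-0.013,-0.038,0],0],[[-0.013,-0.038,0],0],[[-0.013,-0.038,0],0],[[-0.013,-0.038,0],0],[[-0.013,-0.038,0],0]]'
python3 -c "
from bench import bot;from h import *
st(bot,(-.028,.145,.21))"
```

```text
clock: 1.57
tool_pos: [0.3976, 0.3167, 0.2212]
ee_rot: [-0.043, 0.999, 0.0, 0.0]
contact_force: [1.2, -0.8, -0.5]
width: 0.0043
t 1.57 tcp [0.3976 0.3167 0.2212] case [-0.0953  0.336   0.2212] F [ 1.2 -0.8 -0.5] j [-0.71  0.29 -0.09  2.04  0.04  0.81  0.83]
turn about tool z needed 0.001 tool z [ 0.001  0.    -1.   ]
tool shift [-0.067  -0.1911  0.0112]
```

```bash
python3 -m crank '[[[-0.011,-0.032,0],0],[[-0.011,-0.032,0],0],[[-0.011,-0.032,0],0],[[-0.011,-0.032,0],0],[[-0.011,-0.032,0],0],[[-0.011,-0.03,0.01],0],[[0,0,0],0]]'
python3 -c "
from bench import bot;from h import *
st(bot,(-.028,.135,.105))
t=bot.read_camera('top');s=bot.read_camera('scene')
crop(t,280,120,440,280,3.75,'pics/t2.png'); crop(s,220,130,400,280,4,'pics/s2.png')
"
```

```text
clock: 2.15
tool_pos: [0.4809, 0.1286, 0.2102]
ee_rot: [-0.039, 0.999, -0.001, 0.0]
contact_force: [0.2, 0.6, -0.2]
width: 0.0004
t 2.15 tcp [0.4809 0.1286 0.2102] case [-0.0282  0.1415  0.2102] F [ 0.2  0.6 -0.2] j [-0.37  0.29 -0.02  2.08  0.01  0.78  1.26]
turn about tool z needed -0.006 tool z [ 0.    -0.002 -1.   ]
tool shift [-0.0002 -0.0063  0.1053]
```

View pics/t2.png

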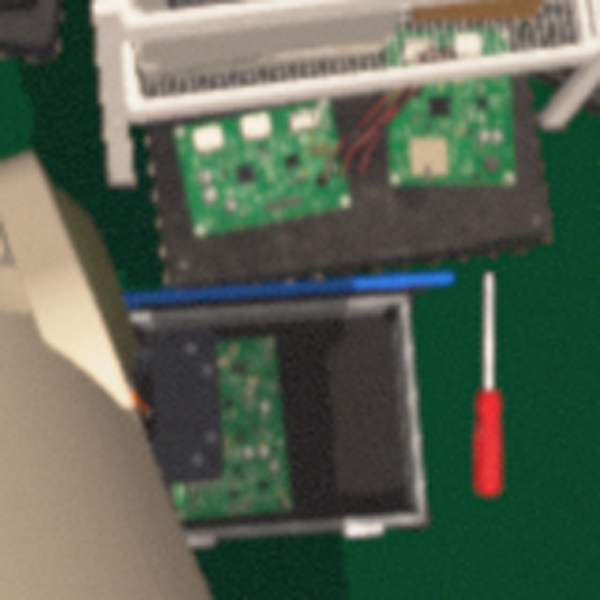

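View pics/s2.png

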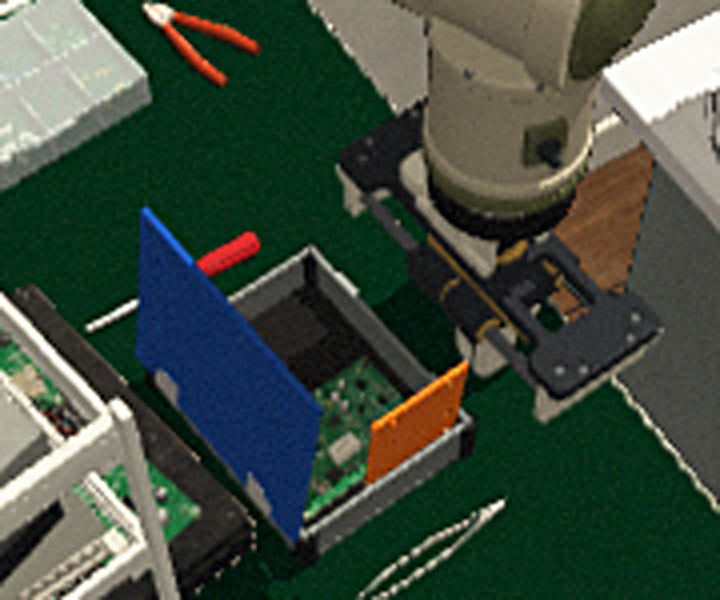

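Fingers stand outside the flap with clearance (gripper body well above flap, cover clear). Descend.

```bash
python3 -m crank '[[[0,0,0.026],0],[[0,0,0.026],0],[[0,0,0.026],0],[[0,0,0.026],0],[[0,0,0],0]]'
python3 -c "
from bench import bot;from h import *
st(bot,(-.028,.100,.105))"
```

```text
clock: 2.67
tool_pos: [0.4766, 0.136, 0.1037]
ee_rot: [-0.044, 0.999, -0.001, -0.003]
contact_force: [-1.2, 0.4, -0.1]
width: 0.0002
t 2.67 tcp [0.4766 0.136  0.1037] case [-0.0319  0.1493  0.1037] F [-1.2  0.4 -0.1] j [-0.37  0.45 -0.02  2.19  0.02  0.51  1.25]
turn about tool z needed 0.004 tool z [-0.005 -0.001 -1.   ]
tool shift [-0.0037 -0.0493 -0.0013]
```

```bash
python3 -m crank '[[[-0.001,-0.012,0],0],[[-0.001,-0.012,0],0],[[-0.001,-0.012,0],0],[[-0.001,-0.013,0],0],[[0,-0.01,0],0],[[0,-0.01,0],0],[[0,-0.011,0.002],0],[[0,-0.011,0.003],0],[[0,0,0],0]]'
python3 -c "
from bench import bot;from h import *
st(bot,(-.028,.038,.084))
s=bot.read_camera('scene')
crop(s,220,130,400,280,4,'pics/s3.png')
"
```

```text
clock: 3.42
tool_pos: [0.4908, 0.0421, 0.1017]
ee_rot: [-0.042, 0.999, -0.0, -0.0]
contact_force: [0.2, 0.5, -0.6]
width: 0.0005
t 3.42 tcp [0.4908 0.0421 0.1017] case [-0.0256  0.0545  0.1017] F [ 0.2  0.5 -0.6] j [-0.18  0.45 -0.03  2.2   0.03  0.5   1.42]
turn about tool z needed -0.001 tool z [-0.    -0.001 -1.   ]
tool shift [ 0.0024 -0.0165  0.0178]
```

View pics/s3.png

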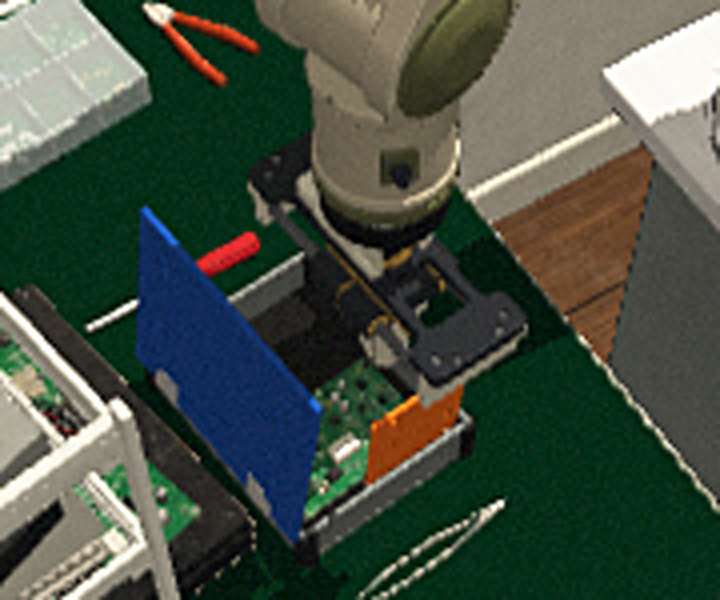

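```bash
python3 -c "
from bench import bot;from h import *
st(bot)
s=bot.read_camera('scene');t=bot.read_camera('top')
p=bot.sense()['tool_pos'];u=proj(s,p);v=proj(t,p);print(u,(u-[220,130])*4,v)
crop(s,290,190,350,250,10,'pics/s4.png');crop(t,280,150,440,280,4,'pics/t4.png')
for th in (1.65,1.2,.9): print(th,[((proj(s,w(x,.082-.098*np.cos(th),.031+.098*np.sin(th)))-[290,190])*10).round() for x in(-.068,.012)])
"
```

```text
t 3.47 tcp [0.4908 0.0433 0.1018] case [-0.0255  0.0557  0.1018] F [-0.4  0.2  0.4] j [-0.18  0.45 -0.03  2.2   0.03  0.5   1.42]
turn about tool z needed -0.001 tool z [-0. -0. -1.]
[315.83889915 224.95822189] [383.35559661 379.83288758] [329.5401652  239.62917363]
1.65 [array([461., 299.]), array([221., 460.])]
1.2 [array([360., 201.]), array([123., 357.])]
0.9 [array([302., 167.]), array([ 68., 319.])]
```

View pics/s4.png

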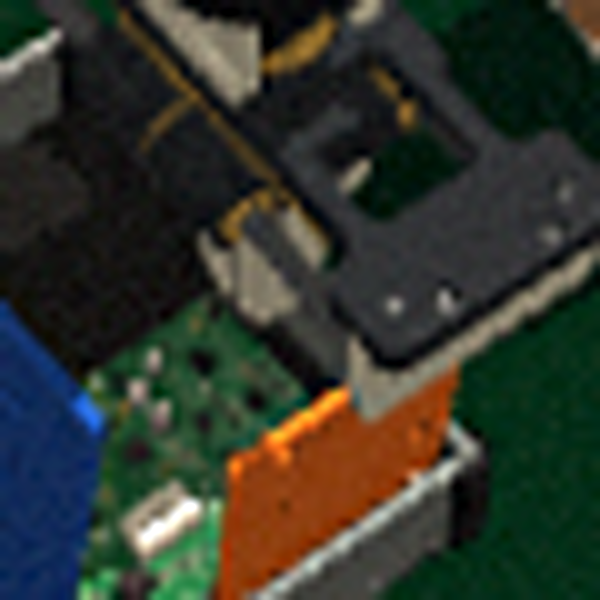

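View pics/t4.png

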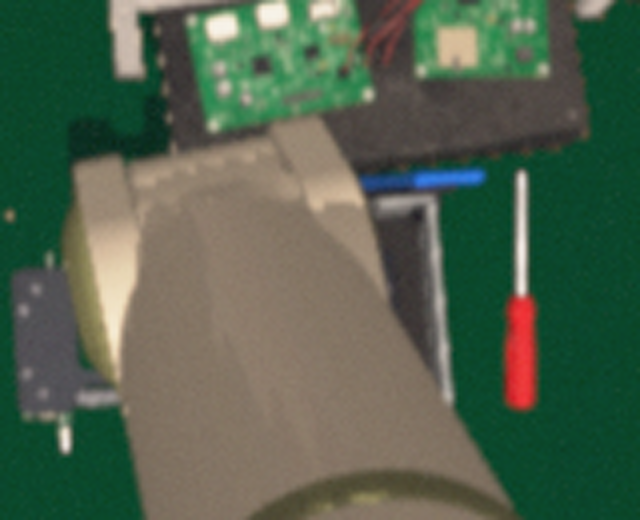

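```bash
python3 -c "
from bench import bot;from h import *
s=bot.read_camera('scene')
h=cv2.cvtColor(s['img'],cv2.COLOR_RGB2HSV);m=cv2.inRange(h,(5,150,60),(20,255,255))
cs,_=cv2.findContours(m,0,2)
for k in cs:
  if cv2.contourArea(k)>60: print(cv2.contourArea(k),cv2.approxPolyDP(k,1,True)[:,0].tolist())
for th in (1.75,1.65,1.55,1.45,1.3): print(th,[proj(s,w(x,.082-.098*np.cos(th),.031+.098*np.sin(th))).round(1) for x in(-.068,-.028,.012)])
for z in (.1,.12,.14,.18): print(z,[proj(s,w(-.0255+a,.0555+b,z)).round(1) for a,b in((-.0075,.0175),(.0075,.0175),(.0075,-.0175))])
crop(s,290,190,350,250,10,'pics/s5.png')
"
```

```text
236.5 [[335, 227], [327, 233], [324, 230], [324, 228], [323, 230], [322, 229], [313, 235], [311, 250], [313, 250], [333, 235]]
364.0 [[376, 169], [356, 179], [355, 181], [354, 180], [357, 181], [361, 186], [361, 188], [359, 189], [357, 187], [358, 186], [355, 185], [357, 186], [355, 187], [357, 187], [359, 191], [361, 191], [361, 189], [363, 191], [364, 188], [365, 191], [369, 191], [369, 193], [371, 190], [376, 194], [376, 197], [378, 190], [377, 189], [379, 187], [378, 184], [380, 182], [382, 171], [379, 175], [375, 170]]
43796.5 [[633, 118], [631, 119], [633, 121], [631, 123], [631, 126], [627, 124], [628, 122], [625, 124], [624, 123], [622, 126], [620, 125], [613, 131], [612, 130], [611, 133], [610, 131], [608, 138], [613, 140], [616, 144], [615, 145], [612, 143], [609, 146], [606, 144], [606, 137], [604, 137], [603, 139], [600, 137], [601, 139], [598, 139], [594, 143], [592, 139], [603, 132], [601, 129], [597, 129], [590, 124], [588, 125], [587, 123], [587, 125], [585, 125], [580, 131], [579, 136], [577, 135], [577, 133], [576, 136], [575, 135], [567, 139], [571, 142], [569, 144
[... 11999 characters left out ...]
5], [631, 123], [634, 119]]
1.75 [array([338.4, 222.7]), array([326.5, 230.7]), array([314.4, 238.8])]
1.65 [array([336.1, 219.9]), array([324.3, 227.9]), array([312.1, 236. ])]
1.55 [array([333.8, 217.4]), array([322. , 225.3]), array([309.9, 233.3])]
1.45 [array([331.5, 215. ]), array([319.7, 222.8]), array([307.6, 230.8])]
1.3 [array([328.2, 211.9]), array([316.4, 219.7]), array([304.3, 227.6])]
0.1 [array([321.6, 227.8]), array([317.2, 230.8]), array([309.4, 221.8])]
0.12 [array([321.8, 224.2]), array([317.3, 227.1]), array([309.4, 218.1])]
0.14 [array([321.9, 220.3]), array([317.4, 223.3]), array([309.3, 214.2])]
0.18 [array([322.2, 212.4]), array([317.6, 215.4]), array([309.2, 206.1])]
```

View pics/s5.png

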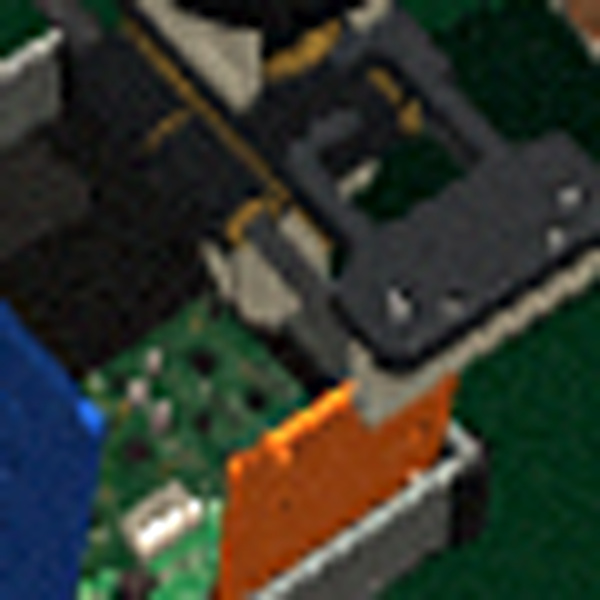

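```bash
python3 -c "
from bench import bot;from h import *
s=bot.read_camera('scene');t=bot.read_camera('top')
print('s2 tcp in crop',((proj(s,(.4809,.1286,.2102))-[220,130])*4).round())
b=bot.sense();R=Ro.from_quat(b['ee_rot']).as_matrix();p=b['tool_pos']
im=s['img'].copy()
o=(290,180);f=10
im=cv2.resize(im[180:250,290:360,::-1],None,fx=f,fy=f,interpolation=cv2.INTER_CUBIC)
for back in (0,.019,.05,.084):
  for a in (-.0175,.0175):
    q=proj(s,p+R@np.array([0,a,-back]));cv2.circle(im,tuple(((q-o)*f).astype(int).tolist()),4,(0,0,255),-1)
for a in (-.094,.094):
  for c in (-.0375,.0375):
    q=proj(s,p+R@np.array([c,a,-.084]));cv2.circle(im,tuple(((q-o)*f).astype(int).tolist()),5,(255,255,0),-1);print(q)
im=cv2.convertScaleAbs(im,alpha=1.6,beta=20)
cv2.imwrite('pics/s6.png',im[:600])
"
```

```text
s2 tcp in crop [473. 384.]
[282.54179817 191.55030969]
[305.65597504 177.18079012]
[327.50615979 242.6334988 ]
[351.1719956  226.39182784]
```

View pics/s6.png

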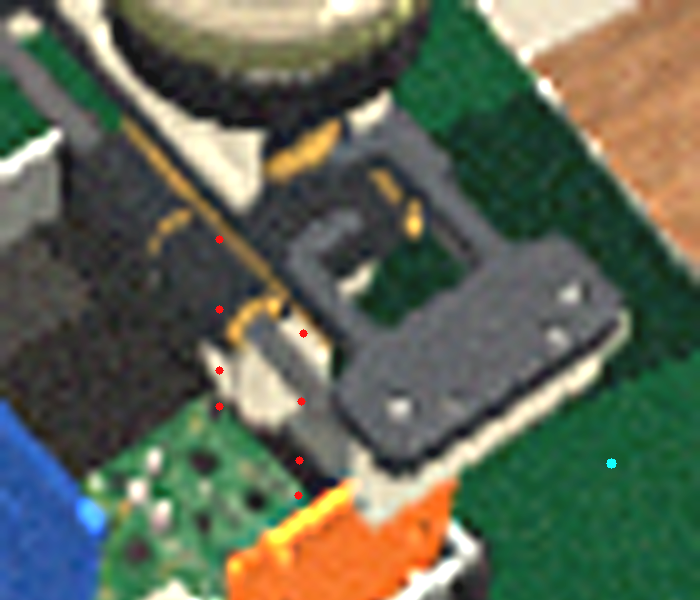

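The orange flap's outline is unchanged although the TCP reads inside it – contradictory. I'll back up and check rather than assume.

```bash
python3 -m crank '[[[0,0,-0.03],0],[[0,0,-0.03],0],[[0,0,-0.03],0],[[0,0.035,-0.02],0],[[0,0.035,0],0],[[0,0.035,0],0],[[0,0.035,0],0],[[0,0.035,0],0],[[0,0,0],0]]'
python3 -c "
from bench import bot;from h import *
st(bot,(-.028,.155,.11))
t=bot.read_camera('top');s=bot.read_camera('scene')
crop(t,280,180,400,280,6,'pics/t7.png'); crop(s,280,170,360,270,6,'pics/s7.png')
"
```

```text
clock: 4.47
tool_pos: [0.4745, 0.2271, 0.2121]
ee_rot: [-0.048, 0.999, 0.002, 0.0]
contact_force: [0.7, 0.2, 0.1]
width: 0.0004
t 4.47 tcp [0.4745 0.2271 0.2121] case [-0.0262  0.2402  0.2121] F [0.7 0.2 0.1] j [-0.48  0.32 -0.09  2.01  0.04  0.8   1.07]
turn about tool z needed 0.01 tool z [ 0.     0.004 -1.   ]
tool shift [ 0.0028 -0.0855  0.1018]
```

View pics/t7.png

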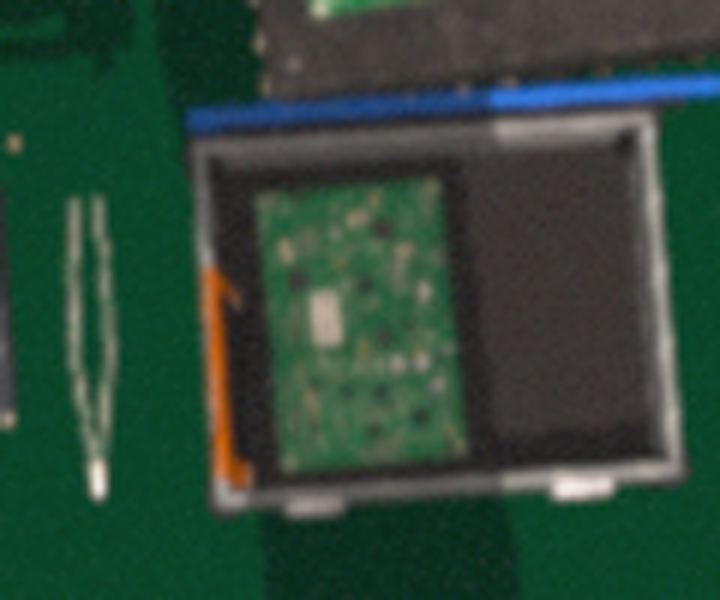

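View pics/s7.png

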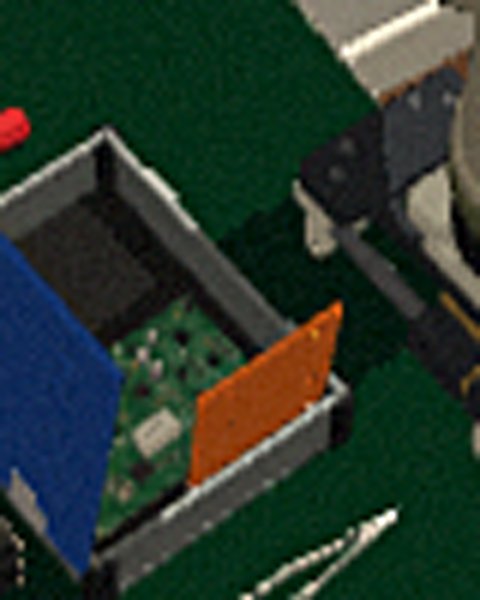

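```bash
python3 -c "
from bench import bot;from h import *
s=bot.read_camera('scene')
b=bot.sense();R=Ro.from_quat(b['ee_rot']).as_matrix();p=b['tool_pos']
o=np.array((320,150));f=7
im=cv2.resize(s['img'][150:230,320:430,::-1],None,fx=f,fy=f,interpolation=cv2.INTER_CUBIC)
im=cv2.convertScaleAbs(im,alpha=1.8,beta=20)
for back in (0,.019,.05,.084):
    q=proj(s,p+R@np.array([0,0,-back]));cv2.circle(im,tuple(((q-o)*f).astype(int).tolist()),3,(0,0,255),-1)
for a in (-.094,.094):
  for c in (-.0375,.0375):
    q=proj(s,p+R@np.array([c,a,-.084]));cv2.circle(im,tuple(((q-o)*f).astype(int).tolist()),4,(255,255,0),-1)
cv2.imwrite('pics/s8.png',im)
"
```

View pics/s8.png

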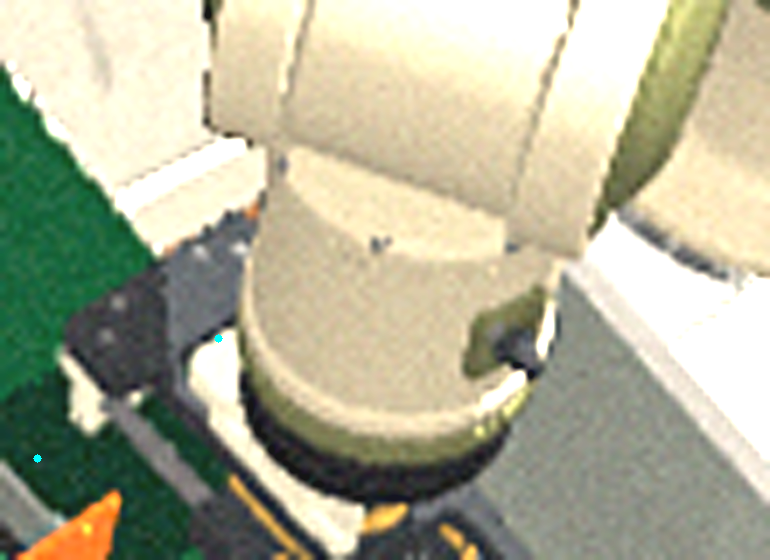

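```bash
python3 -m crank '[[[0.001,-0.03,0.02],0],[[0.001,-0.03,0.03],0],[[0,-0.02,0.03],0],[[0,0,0.03],0],[[0,0,0.022],0],[[0,0,0],0],[[0,0,0],0]]'
python3 -c "
from bench import bot;from h import *
st(bot,(-.028,.11,.08))
s=bot.read_camera('scene')
b=bot.sense();R=Ro.from_quat(b['ee_rot']).as_matrix();p=b['tool_pos']
o=np.array((290,190));f=8
im=cv2.resize(s['img'][190:265,290:390,::-1],None,fx=f,fy=f,interpolation=cv2.INTER_CUBIC)
im=cv2.convertScaleAbs(im,alpha=1.8,beta=20)
for back in (0,.019,.05,.084):
    q=proj(s,p+R@np.array([0,0,-back]));cv2.circle(im,tuple(((q-o)*f).astype(int).tolist()),3,(0,0,255),-1)
cv2.imwrite('pics/s9.png',im)
t=bot.read_camera('top');crop(t,260,180,400,280,5,'pics/t9.png')
"
```

```text
clock: 5.2
tool_pos: [0.4802, 0.1382, 0.0801]
ee_rot: [-0.042, 0.999, -0.001, -0.001]
contact_force: [-0.2, -0.2, -0.0]
width: 0.0004
t 5.2 tcp [0.4802 0.1382 0.0801] case [-0.028   0.1511  0.0801] F [-0.2 -0.2 -0. ] j [-0.35  0.49 -0.06  2.2   0.06  0.46  1.2 ]
turn about tool z needed -0.0 tool z [-0.002 -0.001 -1.   ]
tool shift [-0.0001 -0.0411  0.0001]
```

View pics/s9.png

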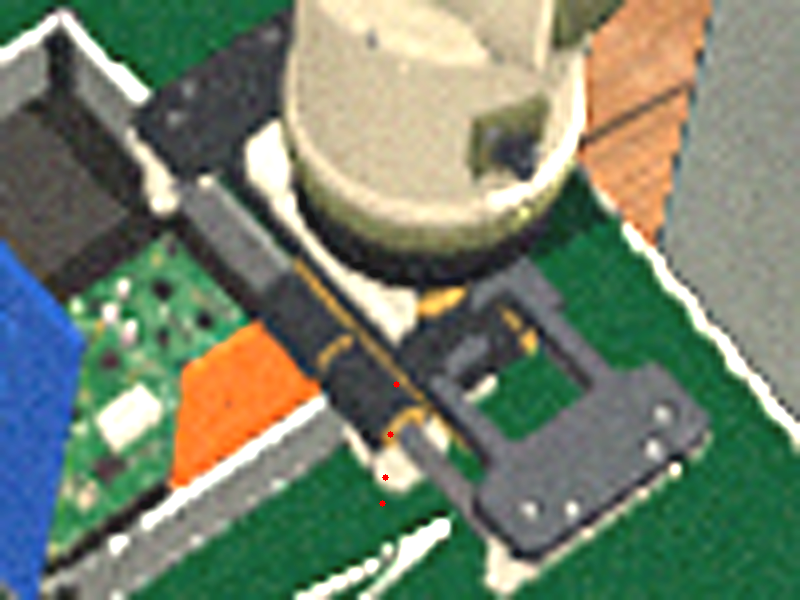

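View pics/t9.png

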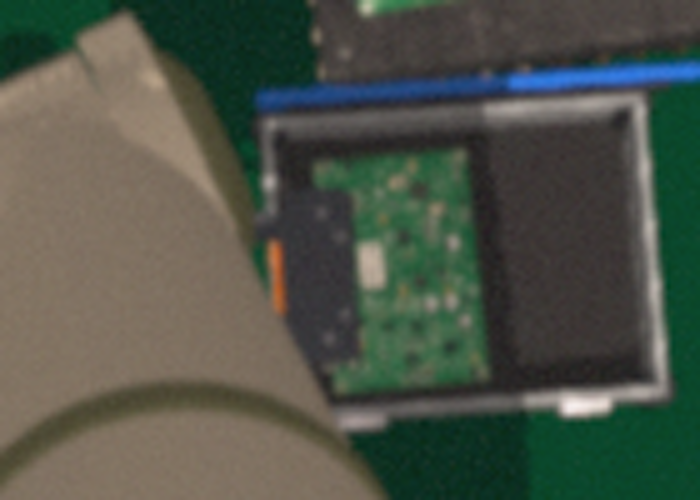

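```bash
python3 -m crank '[[[0,-0.01,0],0],[[0,-0.01,0],0],[[0,-0.01,0],0],[[0,-0.01,0],0],[[0,-0.006,0],0],[[0,-0.006,0],0]]'
python3 -c "
from bench import bot;from h import *
st(bot,(-.028,.11,.08))
s=bot.read_camera('scene')
b=bot.sense();R=Ro.from_quat(b['ee_rot']).as_matrix();p=b['tool_pos']
o=np.array((290,190));f=8
im=cv2.resize(s['img'][190:265,290:390,::-1],None,fx=f,fy=f,interpolation=cv2.INTER_CUBIC)
im=cv2.convertScaleAbs(im,alpha=1.8,beta=20)
for back in (0,.019,.05,.084):
    q=proj(s,p+R@np.array([0,0,-back]));cv2.circle(im,tuple(((q-o)*f).astype(int).tolist()),3,(0,0,255),-1)
cv2.imwrite('pics/s10.png',im)
"
```

```text
clock: 5.8
tool_pos: [0.4855, 0.0867, 0.0808]
ee_rot: [-0.043, 0.999, 0.0, 0.0]
contact_force: [0.0, 0.1, -0.0]
width: 0.0004
t 5.8 tcp [0.4855 0.0867 0.0808] case [-0.0272  0.0993  0.0808] F [ 0.   0.1 -0. ] j [-0.24  0.48 -0.07  2.21  0.07  0.45  1.29]
turn about tool z needed 0.0 tool z [ 0.  0. -1.]
tool shift [0.0008 0.0107 0.0008]
```

View pics/s10.png

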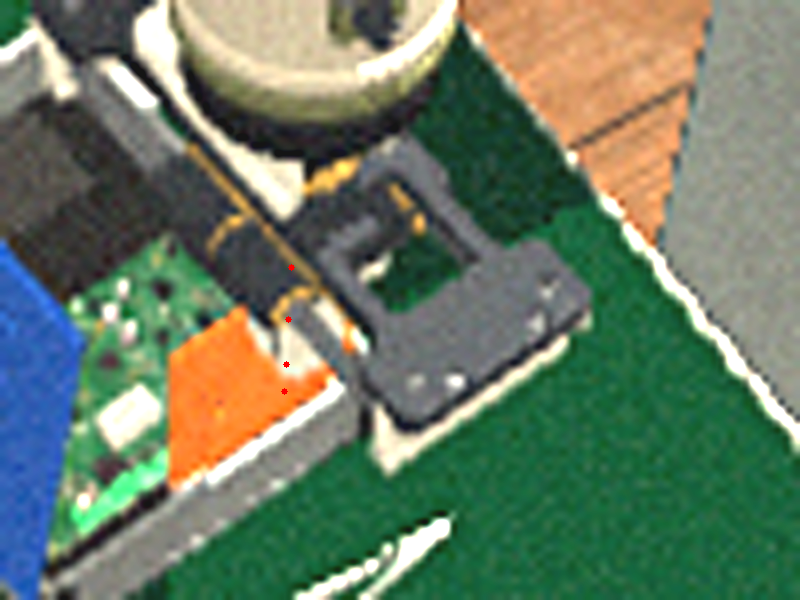

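Contact is now real: the flap's edge has begun to lean in. The visible fingertip sits ~8–10 mm above the nominal TCP, so I'll keep the contact lower on the flap.

```bash
python3 -m crank '[[[0,-0.01,0],0],[[0,-0.01,0],0],[[0,-0.01,0],0],[[0,-0.01,0.003],0],[[0,-0.01,0.003],0],[[0,0,0],0]]'
python3 -c "
from bench import bot;from h import *
st(bot,(-.028,.05,.076))
s=bot.read_camera('scene')
b=bot.sense();R=Ro.from_quat(b['ee_rot']).as_matrix();p=b['tool_pos']
o=np.array((290,190));f=8
im=cv2.resize(s['img'][190:265,290:390,::-1],None,fx=f,fy=f,interpolation=cv2.INTER_CUBIC)
im=cv2.convertScaleAbs(im,alpha=1.8,beta=20)
for back in (0,.019,.05,.084):
    q=proj(s,p+R@np.array([0,0,-back]));cv2.circle(im,tuple(((q-o)*f).astype(int).tolist()),3,(0,0,255),-1)
cv2.imwrite('pics/s11.png',im)
"
```

```text
clock: 6.35
tool_pos: [0.4893, 0.0353, 0.0739]
ee_rot: [-0.042, 0.999, -0.001, -0.0]
contact_force: [0.2, -0.7, -0.4]
width: 0.0006
t 6.35 tcp [0.4893 0.0353 0.0739] case [-0.0277  0.0479  0.0739] F [ 0.2 -0.7 -0.4] j [-0.13  0.49 -0.07  2.22  0.09  0.43  1.38]
turn about tool z needed -0.001 tool z [-0.001 -0.001 -1.   ]
tool shift [ 0.0003  0.0021 -0.0021]
```

View pics/s11.png

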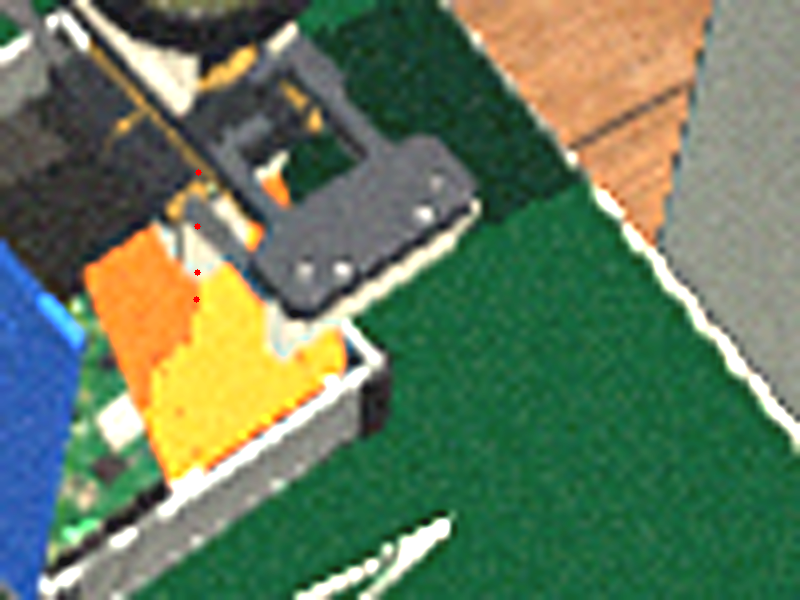

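The flap is at about 0.9 rad and following the finger. Continue along the arc.

```bash
python3 -m crank '[[[0,-0.009,0.004],0],[[0,-0.009,0.005],0],[[0,-0.008,0.006],0],[[0,-0.006,0.008],0],[[0,-0.002,0.008],0],[[0,0,0],0]]'
python3 -c "
from bench import bot;from h import *
st(bot,(-.028,.012,.031))
s=bot.read_camera('scene')
b=bot.sense();R=Ro.from_quat(b['ee_rot']).as_matrix();p=b['tool_pos']
o=np.array((290,190));f=8
im=cv2.resize(s['img'][190:265,290:390,::-1],None,fx=f,fy=f,interpolation=cv2.INTER_CUBIC)
im=cv2.convertScaleAbs(im,alpha=1.8,beta=20)
for back in (0,.019,.05,.084):
    q=proj(s,p+R@np.array([0,0,-back]));cv2.circle(im,tuple(((q-o)*f).astype(int).tolist()),3,(0,0,255),-1)
cv2.imwrite('pics/s12.png',im)
"
```

```text
clock: 6.9
tool_pos: [0.4917, 0.0033, 0.0418]
ee_rot: [-0.043, 0.999, -0.0, -0.001]
contact_force: [-0.3, 0.5, 0.1]
width: 0.0006
t 6.9 tcp [0.4917 0.0033 0.0418] case [-0.0281  0.0157  0.0418] F [-0.3  0.5  0.1] j [-0.07  0.55 -0.07  2.24  0.11  0.36  1.42]
turn about tool z needed 0.0 tool z [-0.002 -0.    -1.   ]
tool shift [-0.0001 -0.0037  0.0108]
```

View pics/s12.png

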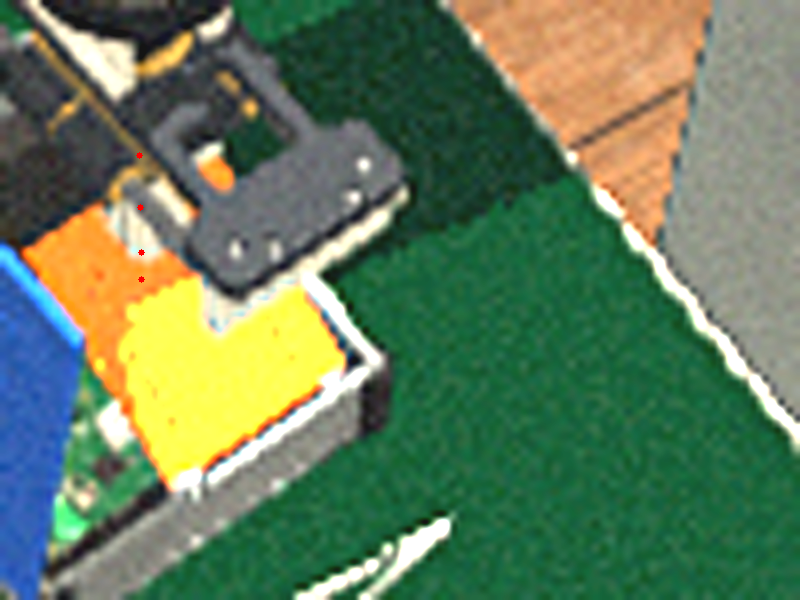

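```bash
python3 -m crank '[[[0,-0.001,0.006],0],[[0,0,0.006],0],[[0,0,0],0]]'
python3 -c "
from bench import bot;from h import *
st(bot)
s=bot.read_camera('scene')
for th in (.5,.4,.3,.2,.1,0.):
  print(th,proj(s,w(.012,.082-.098*np.cos(th),.033+.098*np.sin(th))).round(1))
crop(s,270,190,350,265,8,'pics/s13.png')
"
```

```text
clock: 7.2
tool_pos: [0.4923, 0.0035, 0.0305]
ee_rot: [-0.043, 0.999, 0.0, -0.0]
contact_force: [0.3, -0.5, -0.2]
width: 0.0001
t 7.2 tcp [0.4923 0.0035 0.0305] case [-0.0275  0.0159  0.0305] F [ 0.3 -0.5 -0.2] j [-0.08  0.57 -0.07  2.25  0.11  0.33  1.42]
turn about tool z needed 0.002 tool z [-0.001  0.    -1.   ]
0.5 [291.7 220.7]
0.4 [290.9 221.3]
0.3 [290.4 222.1]
0.2 [290.  223.2]
0.1 [289.9 224.5]
0.0 [289.9 226.1]
```

View pics/s13.png

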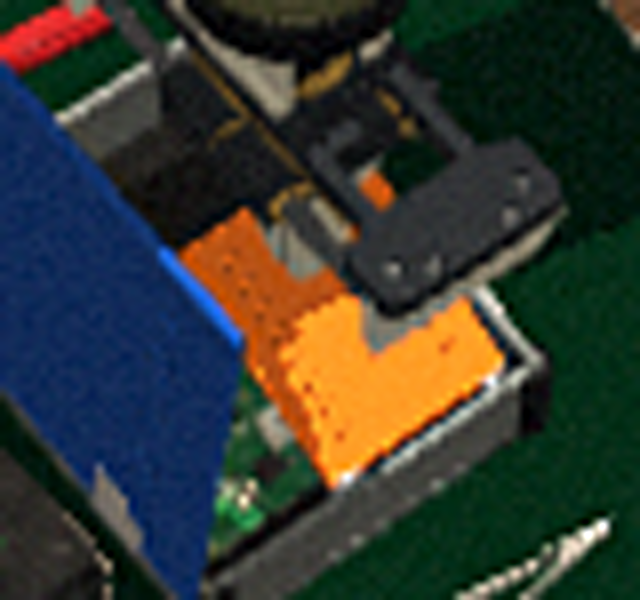

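```bash
python3 -m crank '[[[0,0,0.004],0],[[0,0,0.004],0],[[0,0,0],0]]'; python3 -m crank '[[[0,0,0.003],0],[[0,0,0],0]]'
```

```text
clock: 7.5
tool_pos: [0.4924, 0.0033, 0.0229]
ee_rot: [-0.043, 0.999, 0.0, -0.0]
contact_force: [0.1, -0.3, -0.0]
width: 0.0006
clock: 7.67
tool_pos: [0.4925, 0.0031, 0.0201]
ee_rot: [-0.043, 0.999, -0.0, -0.0]
contact_force: [-0.0, -0.1, -0.3]
width: 0.0003
```

```bash
python3 -c "
from bench import bot;from h import *
st(bot)
s=bot.read_camera('scene')
crop(s,270,190,350,265,8,'pics/s14.png')
"
```

```text
t 7.67 tcp [0.4925 0.0031 0.0201] case [-0.0273  0.0155  0.0201] F [-0.  -0.1 -0.3] j [-0.08  0.59 -0.06  2.25  0.11  0.3   1.42]
turn about tool z needed 0.001 tool z [-0. -0. -1.]
```

View pics/s14.png

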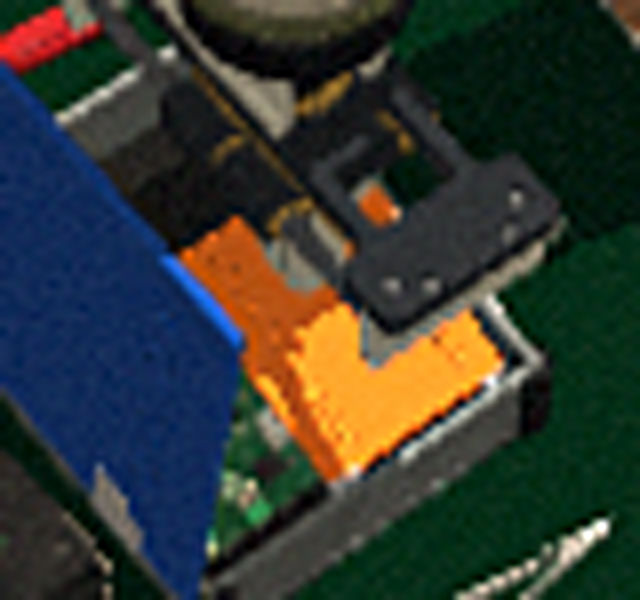

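```bash
python3 -m crank '[[[0,0,0.003],0],[[0,0,0],0]]'; python3 -m crank '[[[0,0,0.003],0],[[0,0,0],0]]';  python3 -m crank '[[[0,0,0.002],0],[[0,0,0],0]]'
```

```text
clock: 7.88
tool_pos: [0.4926, 0.0031, 0.0172]
ee_rot: [-0.043, 0.999, 0.0, -0.0]
contact_force: [-0.0, -0.5, 0.1]
width: 0.0008
clock: 8.05
tool_pos: [0.4925, 0.0031, 0.0141]
ee_rot: [-0.043, 0.999, 0.0, -0.0]
contact_force: [-0.1, -0.4, -0.1]
width: 0.0008
clock: 8.22
tool_pos: [0.4925, 0.0031, 0.0122]
ee_rot: [-0.043, 0.999, -0.0, -0.0]
contact_force: [-0.3, -0.2, 0.9]
width: 0.0006
```

```bash
python3 -m crank '[[[0,0,0.002],0],[[0,0,0],0]]'; python3 -m crank '[[[0,0,0.002],0],[[0,0,0],0]]';python3 -c "
from bench import bot;from h import *
s=bot.read_camera('scene')
crop(s,270,190,350,265,8,'pics/s15.png')
"
```

```text
clock: 8.38
tool_pos: [0.4925, 0.0032, 0.0103]
ee_rot: [-0.043, 0.999, -0.0, -0.0]
contact_force: [-0.5, -0.0, -0.4]
width: 0.0003
clock: 8.55
tool_pos: [0.4925, 0.0031, 0.0082]
ee_rot: [-0.043, 0.999, -0.0, -0.0]
contact_force: [0.1, -0.2, -0.1]
width: 0.0006
```

View pics/s15.png

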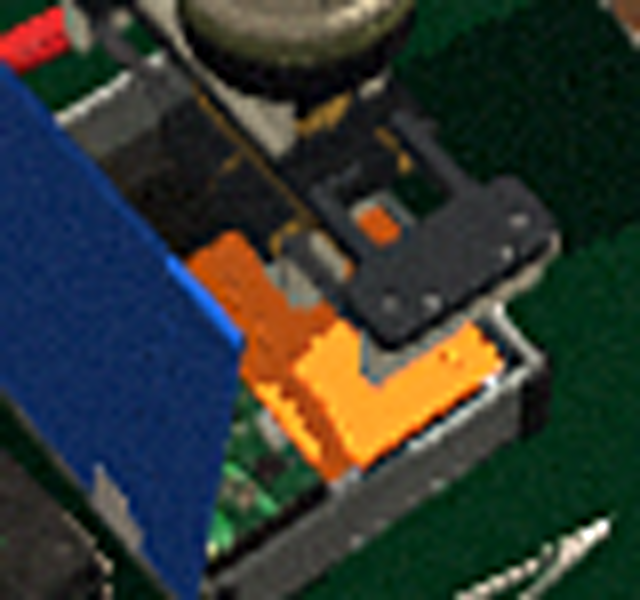

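```bash
python3 -c "
from bench import bot;from h import *
s=bot.read_camera('scene')
for th in (.3,.2,.1,0.):
  a,b=[proj(s,w(x,.082-.098*np.cos(th),.033+.098*np.sin(th))) for x in(.012,-.068)]
  print(th,((a-[270,190])*8).round(),((b-[270,190])*8).round(), 'row at col 230',((a+(b-a)*(298.75-a[0])/(b[0]-a[0])-[270,190])*8)[1].round())
print([((proj(s,w(-.027,.0155,z))-[270,190])*8).round() for z in(.008,.03,.04,.05)])
"; python3 -m crank '[[[0,0,0.002],0],[[0,0,0],0]]'; python3 -m crank '[[[0,0,0.002],0],[[0,0,0],0]]'
```

```text
0.3 [163. 257.] [344. 140.] row at col 230 214.0
0.2 [160. 266.] [339. 150.] row at col 230 220.0
0.1 [159. 276.] [337. 161.] row at col 230 230.0
0.0 [159. 289.] [336. 174.] row at col 230 243.0
[array([299., 326.]), array([299., 297.]), array([298., 283.]), array([298., 269.])]
clock: 8.82
tool_pos: [0.4926, 0.0031, 0.0063]
ee_rot: [-0.043, 0.999, -0.0, -0.0]
contact_force: [-0.3, 0.3, 0.3]
width: 0.0006
clock: 8.98
tool_pos: [0.4925, 0.0031, 0.0042]
ee_rot: [-0.043, 0.999, -0.0, -0.0]
contact_force: [-0.5, 1.0, -0.7]
width: 0.0006
```

```bash
python3 -m crank '[[[0,0,0.002],0],[[0,0,0],0]]'; python3 -m crank '[[[0,0,0.002],0],[[0,0,0],0]]';python3 -c "
from bench import bot;from h import *
s=bot.read_camera('scene')
crop(s,270,190,350,265,8,'pics/s16.png')
"
```

```text
clock: 9.15
tool_pos: [0.4925, 0.0031, 0.0022]
ee_rot: [-0.043, 0.999, -0.0, -0.0]
contact_force: [0.4, -0.4, 0.6]
width: 0.0002
clock: 9.32
tool_pos: [0.4925, 0.0031, 0.0002]
ee_rot: [-0.043, 0.999, -0.0, -0.0]
contact_force: [-0.0, 0.4, -0.5]
width: 0.0004
```

View pics/s16.png

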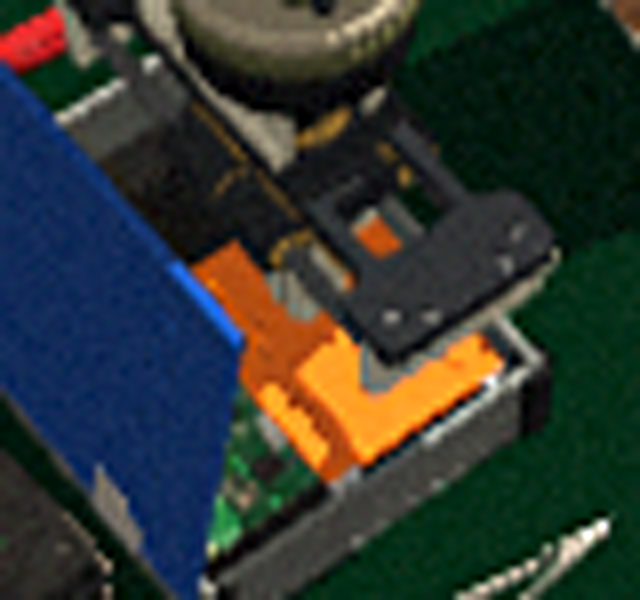

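```bash
for i in 1; do python3 -m crank '[[[0,0,0.002],0],[[0,0,0],0]]'; python3 -m crank '[[[0,0,0.002],0],[[0,0,0],0]]'; done; python3 -c "
from bench import bot;from h import *
s=bot.read_camera('scene')
crop(s,270,190,350,265,8,'pics/s17.png')
"
```

```text
clock: 9.53
tool_pos: [0.4926, 0.0031, -0.0017]
ee_rot: [-0.043, 0.999, -0.0, -0.0]
contact_force: [-0.3, -0.2, -1.0]
width: 0.0006
clock: 9.7
tool_pos: [0.4927, 0.0031, -0.0035]
ee_rot: [-0.043, 0.999, -0.0, 0.0]
contact_force: [-0.3, -1.1, 5.1]
width: 0.0003
```

View pics/s17.png

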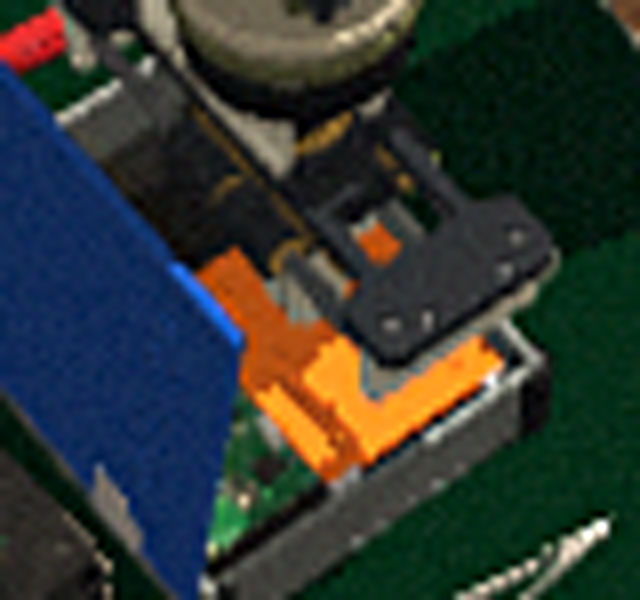

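Force rose to 5 N with the flap flat at its stop (so reported z is ~36 mm below the true fingertip height; I'll account for that). Lift off and check.

```bash
python3 -m crank '[[[0,0,0.001],0],[[0,0,0],0],[[0,0,0],0]]'; python3 -m crank '[[[0,0,-0.01],0],[[0,0,-0.025],0],[[0,0,-0.035],0],[[0,0,-0.035],0],[[0,0,-0.035],0],[[0,0,-0.035],0],[[0,0,-0.035],0],[[0,0,-0.035],0],[[0,0,0],0]]'; python3 -c "
from bench import bot;from h import *
s=bot.read_camera('scene');t=bot.read_camera('top')
st(bot,(.092,0,.24))
print('post top',two(t,(308.3,119),s,(251,231.7)))
crop(s,240,170,360,260,6,'pics/s18.png');crop(t,260,160,420,280,5,'pics/t18.png')
for th in (0,.05,.1,.15):
  a,b=[proj(s,w(x,.082-.098*np.cos(th),.033+.098*np.sin(th))) for x in(.012,-.068)]
  print(th,((a-[240,170])*6).round(),((b-[240,170])*6).round())
"
```

```text
clock: 10.0
tool_pos: [0.4927, 0.0031, -0.0037]
ee_rot: [-0.043, 0.999, -0.0, 0.0]
contact_force: [-3.0, 0.1, 14.6]
width: 0.0005
clock: 10.75
tool_pos: [0.4953, 0.0034, 0.2469]
ee_rot: [-0.043, 0.999, 0.0, 0.005]
contact_force: [1.7, -0.3, 0.9]
width: 0.0007
t 10.85 tcp [0.493  0.0031 0.2419] case [-0.0268  0.0155  0.2419] F [ 0.9 -0.6 -0.6] j [-0.03  0.25 -0.12  2.04  0.04  0.85  1.49]
turn about tool z needed 0.001 tool z [ 0.003  0.    -1.   ]
tool shift [-0.1187 -0.0156  0.0022]
post top (array([0.68877797, 0.09450276, 0.33290436]), np.float64(0.005771390338371886))
0 [300. 337.] [432. 251.]
0.05 [299. 332.] [432. 245.]
0.1 [299. 327.] [433. 241.]
0.15 [300. 323.] [434. 236.]
```

View pics/s18.png

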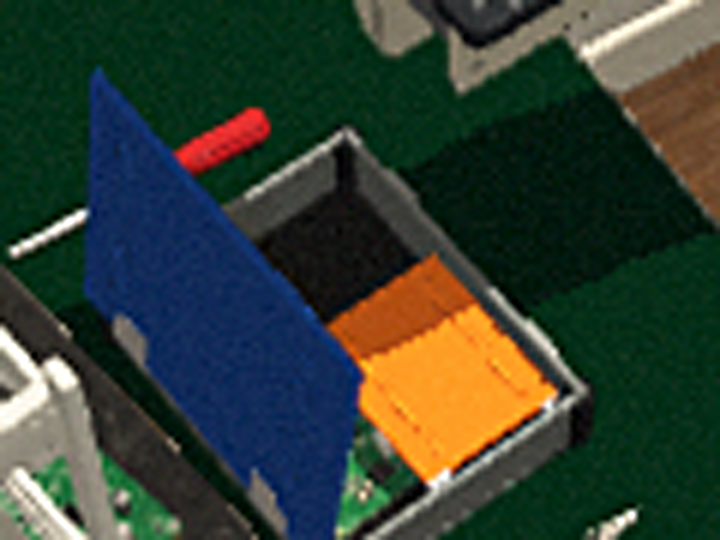

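View pics/t18.png

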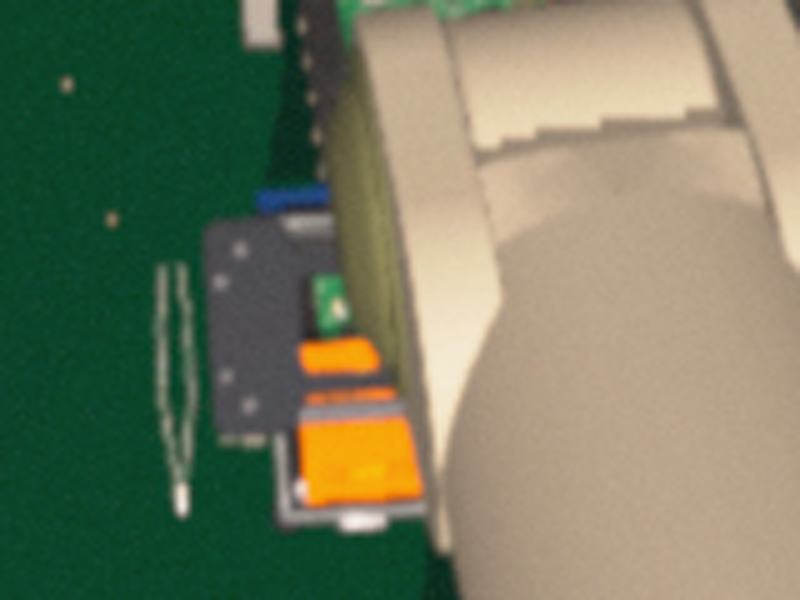

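Flap is flat (edge corner at crop (433,253), matching the 0 rad prediction). Now go over the cover to behind it.

```bash
python3 -m crank '[[[-0.03,-0.004,0],0],[[-0.03,-0.004,0],0],[[-0.03,-0.004,0],0],[[-0.03,-0.004,0],0],[[0,0,0],0],[[0,0,0],0]]'; python3 -c "
from bench import bot;from h import *
s=bot.read_camera('scene');t=bot.read_camera('top')
st(bot,(.092,0,.24))
crop(s,220,130,360,260,5,'pics/s19.png');crop(t,260,120,420,280,3.75,'pics/t19.png')
"
```

```text
clock: 11.35
tool_pos: [0.6132, -0.0025, 0.2378]
ee_rot: [-0.043, 0.999, 0.0, -0.002]
contact_force: [-0.5, -0.0, -0.4]
width: 0.0004
t 11.45 tcp [ 0.6118 -0.0024  0.2388] case [ 9.110e-02 -2.000e-04  2.388e-01] F [ 0.1 -0.6  0.1] j [-0.02  0.41 -0.1   1.8   0.05  0.94  1.52]
turn about tool z needed 0.001 tool z [-0.003 -0.    -1.   ]
tool shift [-0.0009  0.0002 -0.0012]
```

View pics/s19.png

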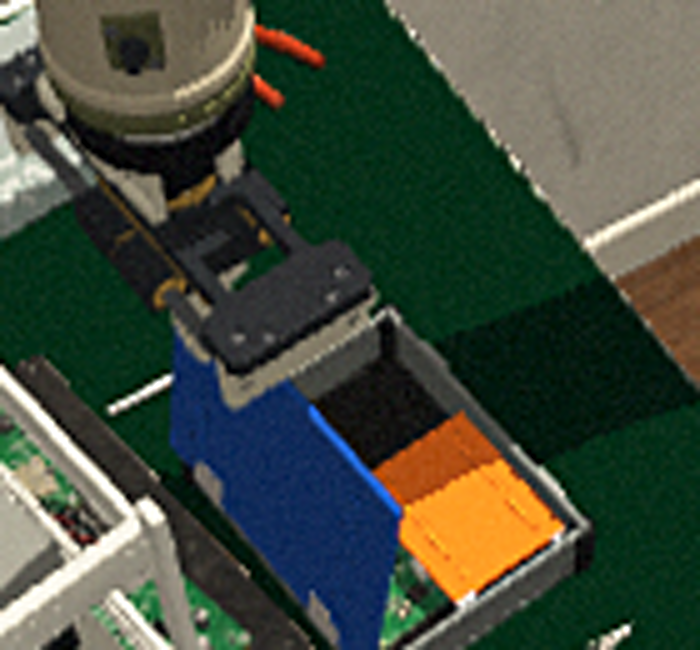

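View pics/t19.png

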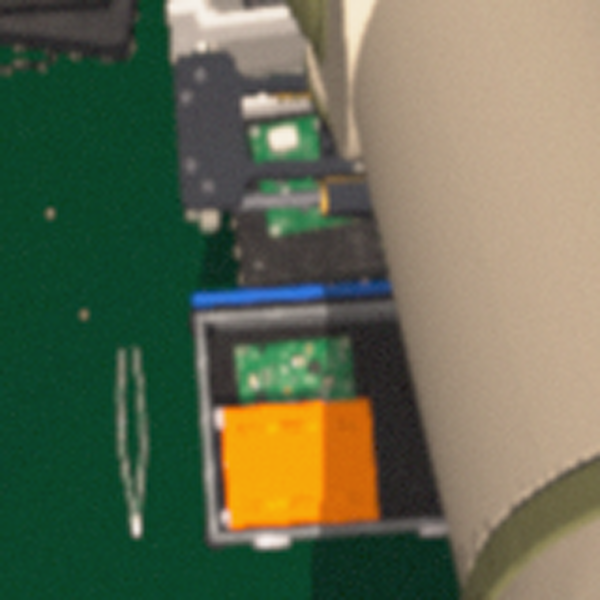

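```bash
python3 -c "
from bench import bot;from h import *
s=bot.read_camera('scene');t=bot.read_camera('top')
# body plate +y corners: top view crop (178,58),(188,210) ; scene crop (370,290) near/-x corner?,(235,370)
T=[(260+178/3.75,120+58/3.75),(260+188/3.75,120+210/3.75)]
S=[(220+225/5,130+370/5),(220+370/5,130+285/5)]
for a,b in zip(T,S): print(two(t,a,s,b))
for z in(.3,.36,.4): print(z,onz(t,T[0],z),onz(t,T[1],z))
"
```

```text
(array([0.64130622, 0.09004885, 0.39218595]), np.float64(0.002999643323467273))
(array([0.57115866, 0.08439653, 0.39080466]), np.float64(0.0010475659550764995))
0.3 [0.67104818 0.09465643 0.3       ] [0.59248459 0.08754074 0.3       ]
0.36 [0.650905   0.09227993 0.36      ] [0.57812432 0.08568801 0.36      ]
0.4 [0.63747621 0.0906956  0.4       ] [0.56855081 0.08445286 0.4       ]
```

Body triangulates to x 0.571–0.641, y edge 0.087 – xy agrees with the report, shelf (x 0.69) is clear. Descend behind the cover.

```bash
python3 -m crank '[[[0,0,0.025],0],[[0,0,0.025],0],[[0,0,0.025],0],[[0,0,0.025],0],[[0,0,0.005],0],[[0,0,0],0]]'; python3 -c "
from bench import bot;from h import *
s=bot.read_camera('scene');t=bot.read_camera('top')
st(bot)
crop(s,220,130,360,260,5,'pics/s20.png');crop(t,260,120,420,280,3.75,'pics/t20.png')
"
```

```text
clock: 12.05
tool_pos: [0.6119, -0.0025, 0.1344]
ee_rot: [-0.043, 0.999, -0.0, -0.002]
contact_force: [-1.0, -0.3, 0.7]
width: 0.0006
t 12.15 tcp [ 0.6138 -0.0024  0.1367] case [ 0.0931 -0.0003  0.1367] F [-0.2 -1.3  0.9] j [-0.02  0.52 -0.09  1.9   0.07  0.72  1.5 ]
turn about tool z needed 0.001 tool z [ 0.001  0.    -1.   ]
```

View pics/s20.png

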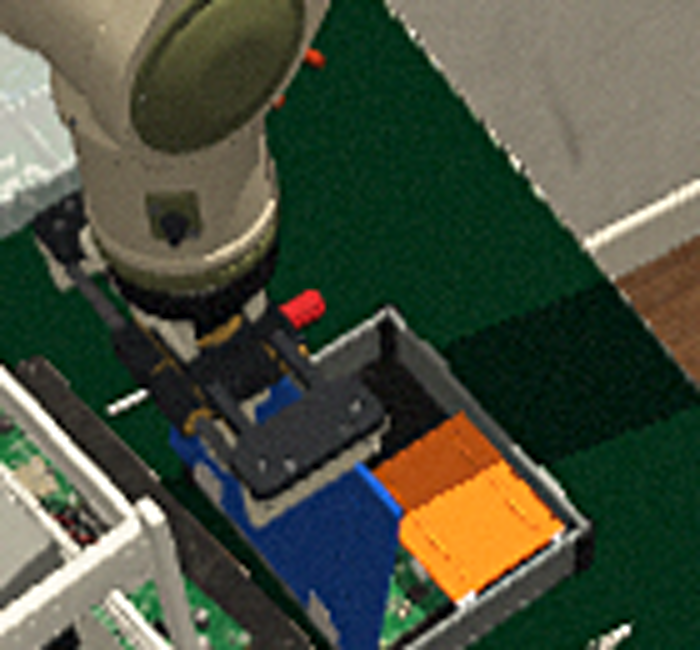

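```bash
python3 -m crank '[[[0.012,0,0],0],[[0.011,0,0.002],0],[[0.01,0,0],0],[[0.009,0,0.001],0],[[0.008,0,0.001],0],[[0.009,0,0.002],0],[[0.009,0,0.002],0],[[0.008,0,0.002],0],[[0,0,0],0]]'; python3 -c "
from bench import bot;from h import *
s=bot.read_camera('scene')
st(bot,(-.008,0,.115))
crop(s,220,130,360,260,5,'pics/s21.png')
"
```

```text
clock: 12.9
tool_pos: [0.5355, -0.0093, 0.1251]
ee_rot: [-0.043, 0.999, -0.0, -0.001]
contact_force: [0.0, -0.7, -0.2]
width: 0.0003
t 12.95 tcp [ 0.5365 -0.0092  0.1252] case [ 0.0155 -0.0005  0.1252] F [0.7 0.2 0. ] j [-0.02  0.45 -0.1   2.08  0.08  0.61  1.49]
turn about tool z needed 0.001 tool z [-0.002 -0.    -1.   ]
tool shift [0.0235 0.0006 0.0103]
```

View pics/s21.png

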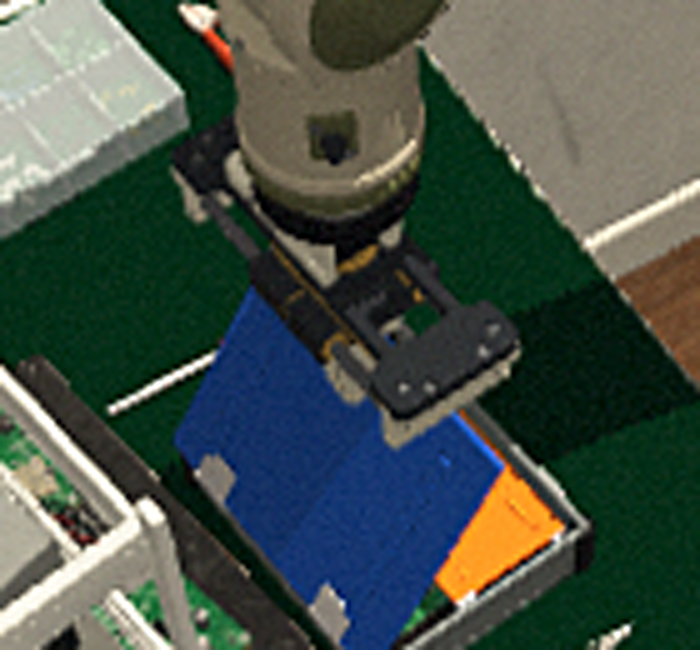

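The cover follows the fingers (now ~1 rad; its left corner at crop (500,467)). Continue the arc.

```bash
python3 -m crank '[[[0.009,0,0.003],0],[[0.008,0,0.004],0],[[0.008,0,0.005],0],[[0.007,0,0.006],0],[[0.006,0,0.007],0],[[0.005,0,0.008],0],[[0.005,0,0.008],0],[[0.004,0,0.008],0],[[0.003,0,0.008],0],[[0,0,0],0]]'; python3 -c "
from bench import bot;from h import *
s=bot.read_camera('scene')
st(bot,(-.0505,0,.044))
crop(s,220,130,360,260,5,'pics/s22.png')
"
```

```text
clock: 13.78
tool_pos: [0.481, -0.0139, 0.0668]
ee_rot: [-0.043, 0.999, -0.0, -0.002]
contact_force: [0.3, -0.6, 0.7]
width: 0.0007
t 13.83 tcp [ 0.4818 -0.0138  0.0675] case [-0.0394 -0.0005  0.0675] F [ 0.2 -0.5 -0. ] j [-0.03  0.5  -0.08  2.24  0.1   0.41  1.46]
turn about tool z needed 0.001 tool z [-0.002 -0.    -1.   ]
tool shift [0.0111 0.0005 0.0236]
```

View pics/s22.png

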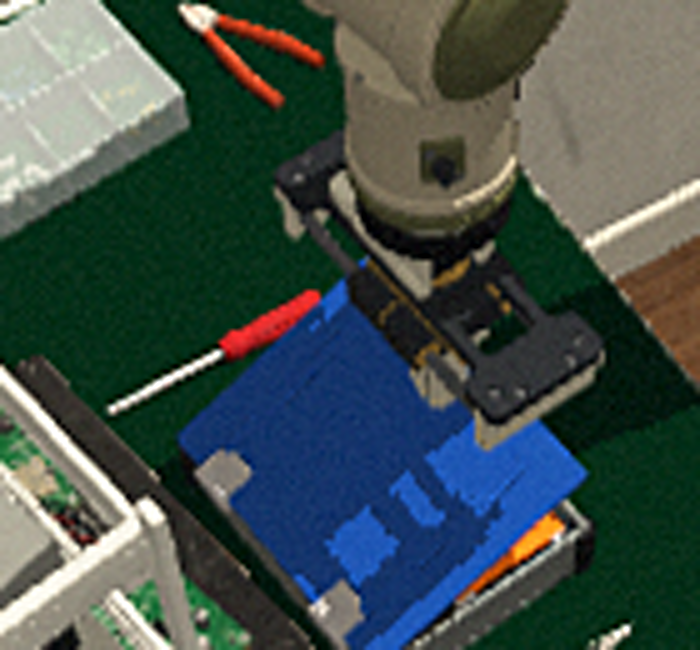

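```bash
python3 -m crank '[[[0.003,0,0.007],0],[[0.003,0,0.007],0],[[0.002,0,0.007],0],[[0.002,0,0.006],0],[[0.001,0,0.006],0],[[0.001,0,0.005],0],[[0,0,0],0]]';  python3 -m crank '[[[0,0,0.004],0],[[0,0,0.003],0],[[0,0,0],0]]'; python3 -m crank '[[[0,0,0.003],0],[[0,0,0],0]]'
```

```text
clock: 14.42
tool_pos: [0.4703, -0.0148, 0.0294]
ee_rot: [-0.043, 0.999, -0.0, -0.001]
contact_force: [0.6, -0.3, 0.5]
width: 0.0003
clock: 14.67
tool_pos: [0.4709, -0.0148, 0.023]
ee_rot: [-0.043, 0.999, -0.0, -0.0]
contact_force: [-0.7, 0.3, -0.9]
width: 0.0004
clock: 14.83
tool_pos: [0.4711, -0.0148, 0.0202]
ee_rot: [-0.043, 0.999, -0.0, 0.0]
contact_force: [0.3, -0.2, -0.0]
width: 0.0003
```

```bash
python3 -m crank '[[[0,0,0.003],0],[[0,0,0],0]]'; python3 -m crank '[[[0,0,0.002],0],[[0,0,0],0]]'; python3 -m crank '[[[0,0,0.001],0],[[0,0,0],0]]'; python3 -c "
from bench import bot;from h import *
s=bot.read_camera('scene')
st(bot)
crop(s,220,130,360,260,5,'pics/s23.png')
"
```

```text
clock: 15.0
tool_pos: [0.4711, -0.0148, 0.0172]
ee_rot: [-0.043, 0.999, -0.0, 0.0]
contact_force: [-0.5, 0.3, 0.2]
width: -0.0001
clock: 15.17
tool_pos: [0.4711, -0.0148, 0.0153]
ee_rot: [-0.043, 0.999, -0.0, -0.0]
contact_force: [0.1, -0.2, -0.3]
width: 0.0002
clock: 15.33
tool_pos: [0.4711, -0.0148, 0.0146]
ee_rot: [-0.043, 0.999, -0.0, 0.0]
contact_force: [-0.3, -0.0, 2.6]
width: 0.0005
t 15.38 tcp [ 0.4711 -0.0148  0.0146] case [-0.0501 -0.0005  0.0146] F [-1.1 -0.1  3.2] j [-0.05  0.59 -0.05  2.3   0.12  0.25  1.44]
turn about tool z needed 0.001 tool z [ 0. -0. -1.]
```

View pics/s23.png

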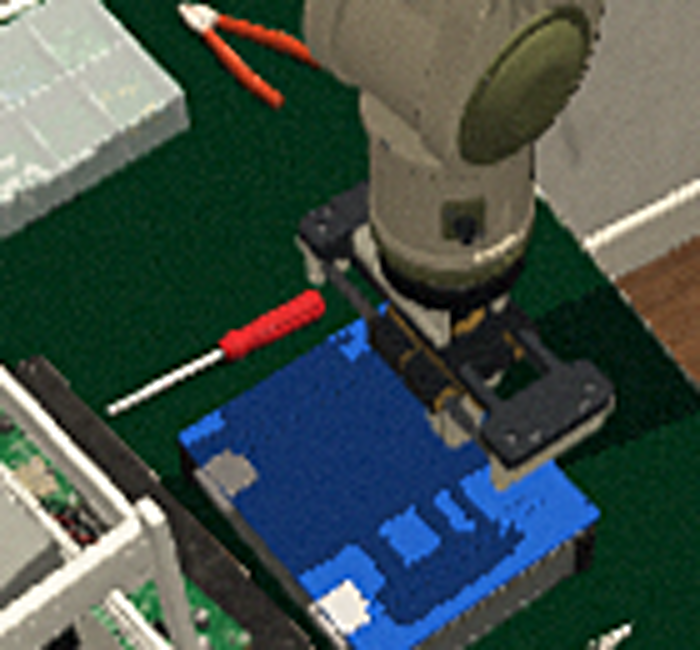

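Contact at reported z 14.6 mm (+37 = 52 mm, the shut cover's top). Press a touch, then lift away.

```bash
python3 -m crank '[[[0,0,0.001],0],[[0,0,0],0],[[0,0,0],0],[[0,0,0],0]]'; python3 -m crank '[[[0,0,-0.005],0],[[0,0,-0.015],0],[[0,0,-0.03],0],[[0,0,-0.035],0],[[0,0,-0.035],0],[[0,0,-0.03],0],[[0,0,0],0]]'; python3 -m crank '[[[0,0.03,0],0],[[0,0.035,0],0],[[0,0.035,0],0],[[0,0.035,0],0],[[0,0.035,0],0],[[0,0.035,0],0],[[0,0.03,0],0],[[0,0.03,0],0],[[0,0,0],0],[[0,0,0],0]]'; python3 -c "
from bench import bot;from h import *
s=bot.read_camera('scene');t=bot.read_camera('top')
st(bot)
crop(s,220,130,360,270,4,'pics/s24.png');crop(t,280,120,440,280,3.75,'pics/t24.png')
cv2.imwrite('pics/tf.png',t['img'][:,:,::-1])
for c,n in((s,'s'),(t,'t')):
  for th in(0,.05,.1): print(n,th,[proj(c,w(.078-.16*np.cos(th)+.006*np.sin(th),y,.046+.16*np.sin(th)+.006*np.cos(th))).round(1) for y in(.095,-.095)])
"
```

```text
clock: 15.72
tool_pos: [0.4711, -0.0148, 0.0144]
ee_rot: [-0.043, 0.999, -0.0, 0.0]
contact_force: [-3.2, 1.1, 17.9]
width: 0.0004
clock: 16.3
tool_pos: [0.4737, -0.0147, 0.1685]
ee_rot: [-0.043, 0.999, 0.0, 0.004]
contact_force: [0.1, -0.2, 0.5]
width: 0.0005
clock: 17.13
tool_pos: [0.4475, 0.2508, 0.1629]
ee_rot: [-0.045, 0.999, 0.0, -0.0]
contact_force: [-0.4, -0.9, 0.4]
width: 0.0004
t 17.23 tcp [0.448  0.2482 0.163 ] case [-0.0508  0.2635  0.163 ] F [ 0.9 -0.3  0.2] j [-0.5   0.37 -0.15  2.09  0.09  0.68  0.94]
turn about tool z needed 0.001 tool z [-0.001 -0.001 -1.   ]
s 0 [array([339.9, 232.5]), array([299.7, 187.9])]
s 0.05 [array([339.9, 231.2]), array([299.5, 186.4])]
s 0.1 [array([339.8, 230. ]), array([299.1, 185. ])]
t 0 [array([315. , 265.8]), array([393.3, 260.9])]
t 0.05 [array([315. , 265.4]), array([393.8, 260.5])]
t 0.1 [array([314.9, 265. ]), array([394.3, 260. ])]
```

View pics/s24.png

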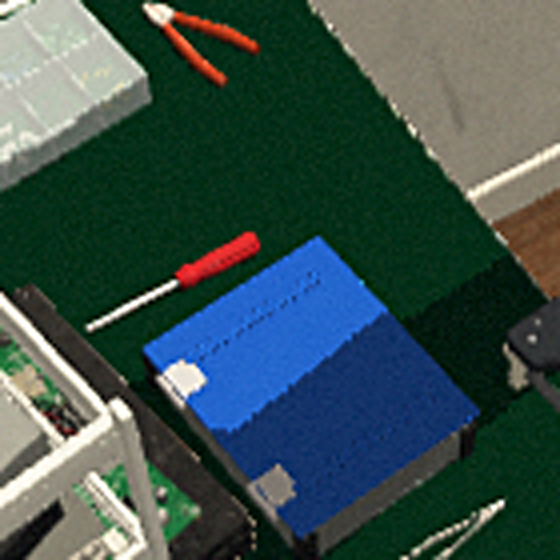

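View pics/tf.png

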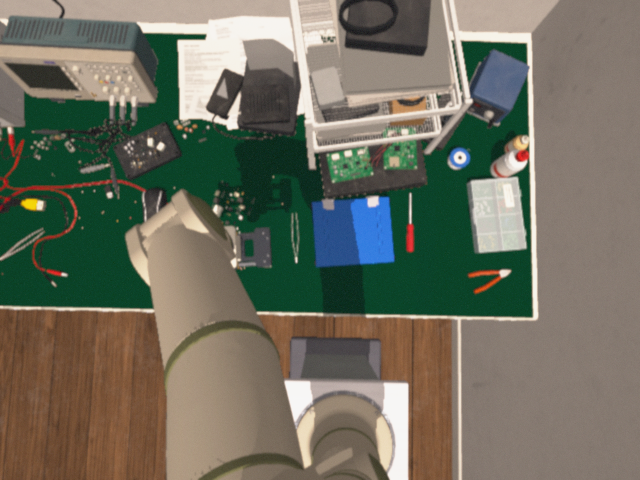

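The cover is flat: its corners at scene (300,189) and (339.5,233) match the 0 rad prediction. The driver, tweezers and cutters are where they were, and the gripper is clear.

```bash
python3 -c "
from bench import bot
print(bot.sense()['contact_force'].round(1)); print(bot.sign_off())"
```

```text
[ 0.9 -0.3  0.2]
the job is handed in; nothing more can be done
None
```

The case is closed and the job is handed in, at about 17 s on the robot's clock. I pushed the orange flap flat first, with the cover still open, then swung the blue cover over it and pressed it shut. I used shut fingers only and picked nothing up.

**Last checks:**
- **Flap:** after I lifted off, its edge matched the 0 rad prediction in the scene camera. The press peaked at about 15 N.
- **Cover:** its two front corners lie within about 1.5 px of the shut prediction. It met the rim at the right height (52 mm), and the press peaked at about 18 N.
- **Bystanders:** the screwdriver, tweezers and cutters look unmoved in the final pictures. The arm hid the mouse and tape in the last top view, so I did not check those two. It never went down near them.
- **Board:** it is under the flap and cover, so I could not see it at the end. It lay in place in every earlier picture.
- **Gripper:** it was clear of everything, with no contact force.

**Disagreements:**
- **Height reading:** the reported tool height was about 36 mm lower than the real fingertip height, judging by where the fingers touched the flap and the cover.
- **First pass:** because of that, my first pass at the flap went over its top edge without moving it. I backed off, repeated it lower and corrected for the offset afterwards.
- **Rim corners:** the two cameras disagreed by 5–8 mm on the case's rim corners, so I used the average.

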